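Fit the idler block and hold the grinder's belt tensioner back

TASK

Get the belt grinder ready for a new belt: set the idler block down into its pocket with the roller at the end away from the keeper's hinge, and swing the keeper flap fully shut over the block's tail. Then push the sprung tensioner arm back past its ratchet click and finish still holding it there with the gripper, since it springs back if let go. Leave the other things on the bench where they are.

Things in the scene. Friction and masses are not known exactly. Their poses are not given: they have to be found in the camera images.
- grinder: Fixed belt-grinder head lying flat on the bench: dark steel plate 240 x 300 x 12 mm (x, y, z), a grey motor 92 mm high (with its ribs) behind its far edge, x +120 to +215, y -25 to +125 mm. Origin: centre of the plate's underside, on the bench. Its +x points away from the robot, +y to the robot's left (yaw up to 0.25 rad). Pocket and keeper on the +y half, tensioner on the -y half.
- pocket (a point): Centre of the pocket's floor (the plate's top, 12 mm over the bench), with the grinder's axes: x 0, y +85 mm in its frame. The pocket is 86 mm long (x) and 46 mm wide (y), open above, with steel walls 6 mm thick and 12 mm high. Two hinge lugs 40 mm high stand outside its -x end wall.
- idler_block: Loose dark steel block 80 (x) x 40 (y) x 30 mm high, about 0.45 kg, with an upright grey metal roller 34 mm across on top of its +x half. Total height 58 mm. Origin: centre of the underside. Fits the pocket with 3 mm play all round, roller end towards the grinder's +x; grip it across its 40 mm width (18 mm of its sides stands above the pocket walls when seated).
- roller_top (a point): Top centre of the idler block's roller, 58 mm above the block's underside and 20 mm along its +x.
- keeper (a joint): Keeper hinge angle, rad: 0 = shut, flap level, its underside 2 mm above the seated block's tail; grows as it opens (1.57 upright; stop 2.3). Starts at 1.75 to 2.15, leaning back towards -x. The hinge is stiff: the flap stays where it is left; 2 to 3 N at its edge move it. It cannot shut if the block is not down or is the wrong way round.
- keeper_hinge (a point): Middle of the keeper's hinge pin, with the grinder's axes; the pin runs along the grinder's y, 34.5 mm above the pocket's floor and 52 mm from the pocket's centre towards the grinder's -x. When shut the flap reaches from here 47 mm along the grinder's +x.
- keeper_edge (a point): Middle of the keeper flap's free edge, 47 mm from the hinge pin. The flap is a plain steel plate 36 mm wide and 5 mm thick.
- tensioner (a joint): Tensioner arm angle, rad: 0 = sprung forward on its stop; grows as its end is pushed away from the robot (counterclockwise from above); end stop 0.65. Spring: about 6 N at the post at 0, 15 N at 0.65. The pawl rides up a tooth from 0.08 (friction there adds or takes a few N), tops it at 0.26 and has clicked down behind it by 0.44. It does not latch: let go, the arm springs back.
- pawl (a joint): Pawl slider on the plate, m: 0 = sprung home against the tensioner's hub; grows to about 0.0025 as its round nose rides over the ratchet tooth and drops back to 0 once the tooth is past. Not to be touched.
- pivot (a point): The tensioner's vertical pivot axis, 26 mm above the bench, at x -20, y -10 mm in the grinder's frame. The arm is a steel bar 24 mm wide, top 32 mm above the bench, with a wheel 42 mm across (top 64 mm, axle 70 mm above the bench) 66 mm from the pivot; the spring coil on the pivot is 54 mm high over the bench.
- post (a point): Upright round steel post at the tensioner arm's free end, 20 mm across, 130 mm from the pivot; this point is on its axis, 66 mm above the bench. It stands from 32 to 100 mm above the bench. At joint angle q it lies from the pivot in direction (sin(q - 0.32), -cos(q - 0.32)) in the grinder's x, y.
- drive_wheel (a point): Top of the fixed drive wheel's axle, 64 mm above the bench, at x +85, y +55 mm in the grinder's frame; the wheel is 58 mm across. Other fixed parts along the plate's +x edge: the pawl guide (top 40 mm above the bench, x +68 to +108, y -10 mm) and the upright platen bar (top 57 mm, x +102, y -138 to -52 mm).
- spare_block: Bystander: plain dark steel block 62 x 40 x 28 mm without a roller; origin under its centre.
- wax_tin: Bystander: round metal tin 56 mm across, 45 mm high; origin under its centre.
- hammer: Bystander: hammer about 300 mm long with wooden handle, lying to the right of the grinder.
- wire_brush: Bystander: wire brush 260 mm long with wooden back, left of the blocks and the tin.
- tongs: Bystander: smith's tongs 280 mm long, right of the robot.
- punch: Bystander: square steel punch 140 mm long, 16 mm thick, to the front right of the grinder, nearer the robot.
- bar_offcut: Bystander: flat steel bar 140 x 30 x 12 mm, behind the blocks and the tin, left of the motor.
Not all that is in view belongs to the job. What is shaped like the idler_block but blue or red is not meant.

How it is judged (in metres and radians):
On the way, in this order (a step that is already met when the one before it is completed fails the run):
1. the idler block sits down in its pocket, roller away from the hinge (horizontal distance between idler_block and pocket below 0.007 m and z of idler_block in the frame of pocket below 0.004 m and x of roller_top in the frame of pocket above 0.008 m and angle between idler_block's own z axis and vertical below 0.08 rad), for 0.2 s.
2. the keeper is shut over the seated block (all of step 1 and value of joint keeper below 0.09 rad), for 0.2 s.
3. the tensioner arm has been pushed past its click (value of joint tensioner above 0.38 rad and contact force between any of the fingers, the arm and tensioner above 3 N), for 0.2 s.
At the end, for the whole second after the job is handed in: Robot holds the tensioner still past the click (above 0.38 rad), pushing with 3 N or more; idler block in its pocket (within 7 mm of centre, under 4 mm above the floor, tilt under 0.08 rad, roller to the grinder's +x, not touching the tensioner); keeper shut (below 0.09 rad) (all of step 2 and all of step 3 and not (velocity of joint tensioner above 0.15 rad/s) and velocity of joint tensioner above -0.15 rad/s and contact force between idler_block and tensioner below 0.5 N); the arm keeps its last pose, push and grip.
It fails at once if a bystander on the bench is moved more than 30 mm (distance of any of spare_block, wax_tin, hammer, wire_brush, tongs, punch, bar_offcut from where it was at the start of the episode above 0.03 m).
It also fails if it takes over 61 s, if anything falls off the work surface, if the arm or the gripper's body presses on something with over 40 N, if the wrist force passes 120 N, or if a joint passes its speed limit or range.

ROBOT

A 6-joint arm with a two-finger parallel gripper is mounted at the origin on the work surface. World frame = base frame: x ahead of the robot, y to its left, z up, the work surface at z = 0. Lengths are in m, angles in degrees, forces in N, time in s.
With the tool pointing down it reaches from about 0.35 to 0.875 m from the base axis. Payload 4.2 kg.
Tool frame: the origin (TCP) lies midway between the tips of the shut fingers; the grasp point (between the pads) lies 19 mm behind it; x points along the fingers, y is the direction in which the jaws open and shut, and the axes are right-handed (so a half turn about x gives the same grasp; the last joint's range is limited). The gripper opens to 87 mm and grips with 3 to 60 N. Pads are 19 mm wide; open, the fingers measure 117 mm over their backs; the gripper's body (75 mm by 190 mm) begins 51 mm behind the grasp point.
Start: joints at [84.03, 22.042, 0.453, 0, -68.411, -14.817], TCP at [0.222, 0.584, 0.196] pointing down, gripper open.
Joint ranges: [-179.83, 179.83], [-69.29, 118.12], [-61.27, 80.66], [-181.25, 117.63], [-171.15, -9.14], [-177.46, 177.46]. Speed limits (degrees/s): [159.86, 159.86, 180, 180, 180, 180].

INTERFACE

Orientations are given as a 3x3 rotation matrix whose columns are the frame's x, y, z axes.
In Python, from station import r gives the robot as it stands.
- The arm moves only by the tool play_rows, never from a script. Its argument "plan" is a list that holds one entry, the list of rows, each a list of 6 numbers: the shift along the tool's x, y, z in cm, then the turn, a rotation vector about the tool's x, y, z in units of 10 degrees (1.0 is 10 degrees). A call has 1 to 5 rows; each row is the pose to reach, as a shift and turn from the pose commanded when the call began, along the tool's axes at that moment; what a row does not reach only later rows make up. A row lasts 1/8 s, in which the tool goes at most 62.5 mm and 10.7 degrees, less where a joint would pass 70% of its speed; a pose out of reach is approached as far as the arm can. A call with a gripper value outside its range is refused whole. "hand" is the opening, from 0 (shut) to 1 (fully open), set as the call begins (left out, the last holds). The fingers move at their own pace and stop on an object; the grip force is fixed at half the most. Time passes only in rows, so rows that repeat a pose let the fingers close. It gives the time, the measured TCP pose, the force and the opening at its end, in the units of the state.
- r.sense(): the state, without advancing time (a new reading comes with each control period).
- r.capture(name): name is "scene" or "top" or "wrist"; returns (picture, depth): 384x512x3 uint8, blue, green, red; 384x512 float32, m along the optical axis (not along the pixel's ray), 0 where there is no reading.
- r.get_calibration(name): a dict with "vfov" (degrees; the focal length in pixels is half the picture's height over the tangent of half this angle, whatever the lens; pixels are square), "cx", "cy" (the principal point, pixels), "rvec" (rotation vector, rad) and "tvec" (3), from world to camera coordinates, as OpenCV has them. Camera axes: x right, y down, z forward; pixel columns grow to the right and rows downward; lengths in m; the calibration is good to about 2 mm. The wrist camera is an equidistant fisheye: a pixel r from the principal point sees the ray r / f radians off the axis. A picture is of the moment at which its call begins: read the wrist's pose just before it. get_calibration takes no time and is no camera call; for the wrist camera it gives the pose at the moment of the call.
- r.finish_job(): hands the job in, once; it reports no verdict.
The state is a dict: "time_s": time; "joints": joint angles; "joint_velocities": joint speeds; "effort": joint torques, N m; "tcp_pos": TCP position; "ee_rot": TCP orientation; "wrist_force": force on the tool from outside, world axes, zero at the start; "moment": the same for the moment, N m; "gripper_width": opening from 0.0 (shut) to 1.0 (fully open).
Only numpy, scipy, OpenCV 4.12 (cv2) and the standard library are available. Lean on these libraries where they do the work, as an engineer would, in place of code of your own. Each camera call takes 0.05 s, during which the arm holds its last target.

## Working session

There is one attempt and no reset: what is moved stays moved. The work goes in short steps, Python scripts to look and compute and a tool call to move; the robot and the scene stay as the last step left them, time stands still between calls to the robot, and variables do not carry over. Pictures are saved under pics/ and viewed, and the job is handed in when it is done.

Besides the shell and the picture viewer there is one more tool, called after "Call:" in YAML: its name, and indented under it one key for each argument. play_rows: Moves the arm, as the interface text tells. Its arguments: {"type":"object","properties":{"plan":{"type":"array","items":{"type":"array","items":{"type":"array","items":{"type":"number"}}}},"hand":{"type":"number"}},"required":["plan"]}

```bash
mkdir -p pics; ls
python3 - <<'E'
from station import r
import cv2
s=r.sense(); print(s)
for n in("scene","top","wrist"):
    c=r.get_calibration(n); print(n,c)
    im,d=r.capture(n); cv2.imwrite(f"pics/{n}0.png",im); 
    import numpy as np; np.save(f"{n}0.npy",d)
E
```

```text
pics
{'time_s': 0.0, 'joints': array([ 8.40303614e+01,  2.20905424e+01,  3.79431499e-01, -3.16712813e-02,
       -6.84099964e+01, -1.48169607e+01]), 'joint_velocities': array([-0.14435501,  0.03032728, -0.02629272,  0.06368591,  0.06704418,
        0.06301677]), 'effort': array([ 4.36150804e-04, -3.90663385e+01,  1.87401921e+01,  4.21971291e+00,
        1.10018224e-02, -1.91658751e-04]), 'tcp_pos': array([0.22153674, 0.58370913, 0.19485264]), 'ee_rot': array([[-7.31023532e-04, -3.55078174e-01, -9.34836326e-01],
       [-2.04875051e-03, -9.34834082e-01,  3.55078923e-01],
       [-9.99997634e-01,  2.17481745e-03, -4.40808778e-05]]), 'wrist_force': array([-0.3885253 ,  0.31486691,  0.09923959]), 'moment': array([ 0.02309491, -0.00153469,  0.00848511]), 'gripper_width': 0.9999323437807478}
scene {'vfov': 52.56788471167091, 'cx': 251.43542856066918, 'cy': 185.51699377850818, 'rvec': array([ 0.70300745,  2.52998203, -1.2163869 ]), 'tvec': array([ 0.46949933, -0.11207171,  1.66715695])}
top {'vfov': 48.423112658199656, 'cx': 255.49239729820744, 'cy': 191.8391452352113, 'rvec': array([ 2.18517117, -2.11784794,  0.17697943]), 'tvec': array([-0.03984312,  0.53685201,  1.33311276])}
wrist {'vfov': 65.70646984690485, 'cx': 253.7263910218757, 'cy': 192.31961794087798, 'rvec': array([-1.68737187,  2.44685704,  0.32526063]), 'tvec': array([ 0.62389436, -0.03363954,  0.3899029 ])}
```

View pics/scene0.png

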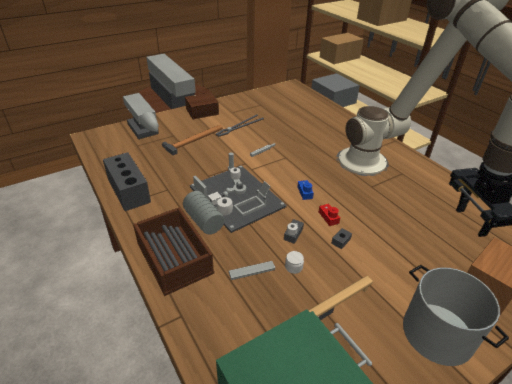

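View pics/top0.png

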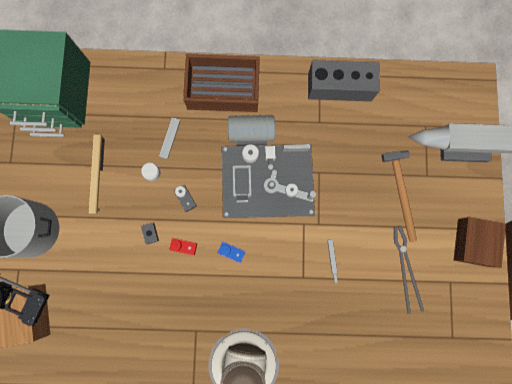

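View pics/wrist0.png

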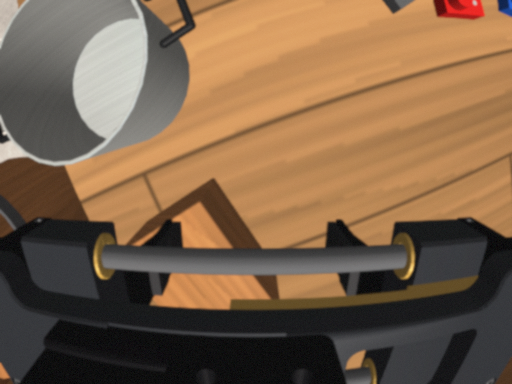

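```bash
cat > h.py <<'E'
import numpy as np, cv2
from station import r
def cal(n):
    c=r.get_calibration(n); R,_=cv2.Rodrigues(np.array(c["rvec"])); t=np.array(c["tvec"])
    f=192/np.tan(np.radians(c["vfov"])/2); return R,t,f,c["cx"],c["cy"]
def ray(n,u,v,C=None):
    R,t,f,cx,cy=C or cal(n)
    x,y=(u-cx)/f,(v-cy)/f
    if n=="wrist":
        th=np.hypot(x,y); k=np.tan(th)/th if th>1e-9 else 1
        x,y=x*k,y*k
    d=R.T@np.array([x,y,1.]); return -R.T@t,d
def onz(n,u,v,z,C=None):
    o,d=ray(n,u,v,C); return o+d*(z-o[2])/d[2]
def proj(n,P,C=None):
    R,t,f,cx,cy=C or cal(n); p=R@np.array(P)+t
    x,y=p[0]/p[2],p[1]/p[2]
    if n=="wrist":
        q=np.hypot(x,y); th=np.arctan2(np.hypot(p[0],p[1]),p[2]); x,y=x/q*th,y/q*th
    return np.array([cx+f*x,cy+f*y])
def tri(n1,u1,n2,u2):
    o1,d1=ray(n1,*u1);o2,d2=ray(n2,*u2)
    d1/=np.linalg.norm(d1);d2/=np.linalg.norm(d2)
    a=np.linalg.lstsq(np.stack([d1,-d2],1),o2-o1,rcond=None)[0]
    p,q=o1+a[0]*d1,o2+a[1]*d2; return (p+q)/2,np.linalg.norm(p-q)
def crop(im,x0,y0,x1,y1,k,name):
    cv2.imwrite("pics/"+name,cv2.resize(im[y0:y1,x0:x1],None,fx=k,fy=k,interpolation=cv2.INTER_CUBIC))
E
python3 - <<'E'
import cv2
from h import *
t=cv2.imread("pics/top0.png"); crop(t,130,110,330,260,4,"c_top.png")
s=cv2.imread("pics/scene0.png"); crop(s,180,140,360,275,4,"c_scene.png")
E
```

```text
(no output)
```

View pics/c_top.png

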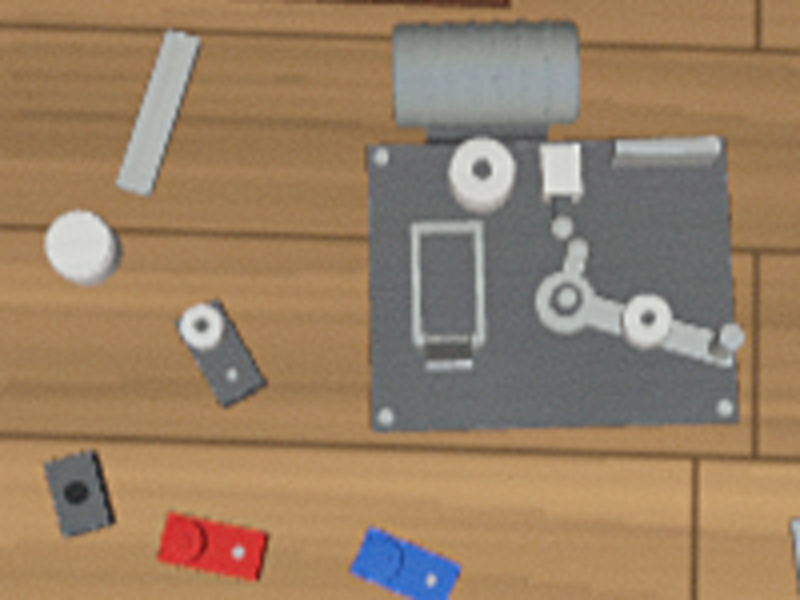

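View pics/c_scene.png

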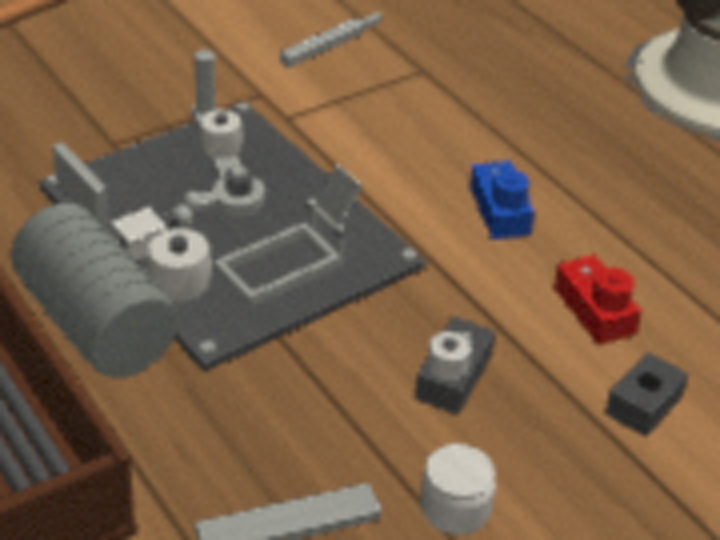

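Run:
```python
from h import *
C=cal("top")
P=lambda u,v,z: onz("top",130+u/4,110+v/4,z,C)
cs=[P(368,146,.012),P(724,138,.012),P(739,425,.012),P(373,430,.012)]
for c in cs: print(c.round(4))
m=sum(cs)/4; print("centre",m.round(4))
v1=(cs[0]+cs[1]-cs[2]-cs[3]); v2=cs[0]+cs[3]-cs[1]-cs[2]
y1=np.arctan2(v1[1],v1[0]); y2=np.arctan2(v2[1],v2[0])-np.pi/2
print(np.linalg.norm(v1)/2,np.linalg.norm(v2)/2,y1,y2)
# pocket from walls outer corners top z .024
pc=[P(411,223,.024),P(484,221,.024),P(486,345,.024),P(412,345,.024)]
print("pocket",(sum(pc)/4).round(4),[p.round(4) for p in pc])
yaw=y2
R=np.array([[np.cos(yaw),-np.sin(yaw)],[np.sin(yaw),np.cos(yaw)]])
print("pocket from plate",m[:2]+R@[0,.085])
print("drive wheel",P(482,170,.064),m[:2]+R@[.085,.055])
print("pivot",P(567,297,.054),m[:2]+R@[-.02,-.01])
print("post top",P(732,337,.100), m[:2]+R@(np.array([-.02,-.01])+.13*np.array([np.sin(-.32),-np.cos(-.32)])))
print("roller",P(203,324,.058)); print("blk top corners",[P(*q,.03)[:2].round(4) for q in[(267,381),(227,406),(178,323)]])
print("dot",P(232,375,.03))
```

```text
[0.691  0.0927 0.012 ]
[ 0.7082 -0.2043  0.012 ]
[ 0.4679 -0.2191  0.012 ]
[0.4544 0.0788 0.012 ]
centre [ 0.5804 -0.063   0.012 ]
0.23892005155734317 0.297829939337872 0.06015428168597808 0.05151129830510115
pocket [0.5753 0.0217 0.024 ] [array([0.6243, 0.0539, 0.024 ]), array([ 0.628 , -0.0059,  0.024 ]), array([ 0.5253, -0.0107,  0.024 ]), array([0.5234, 0.0493, 0.024 ])]
pocket from plate [0.57597576 0.02189187]
drive wheel [ 0.6610793  -0.00290238  0.064     ] [ 0.66240767 -0.00369182]
pivot [ 0.56195559 -0.0740122   0.054     ] [ 0.56089369 -0.0740119 ]
post top [ 0.52716669 -0.19945395  0.1       ] [ 0.526408   -0.19935437]
roller [0.53012476 0.2137361  0.058     ]
blk top corners [array([0.4896, 0.1644]), array([0.4684, 0.1954]), array([0.5344, 0.2385])]
dot [0.49353276 0.19274067 0.03      ]
```

```bash
cat >> h.py <<'E'
from scipy.spatial.transform import Rotation as Rn
def Rdown(yawy):  # tool x down, tool y at angle yawy(deg)
    a=np.radians(yawy); x=np.array([0,0,-1.]); y=np.array([np.cos(a),np.sin(a),0]); return np.stack([x,y,np.cross(x,y)],1)
def rows(pos,R):
    s=r.sense(); T=s["ee_rot"]; p=s["tcp_pos"]
    sh=T.T@(np.array(pos)-p)*100
    rv=Rn.from_matrix(T.T@R).as_rotvec(degrees=True)/10
    print("now",p.round(4),"yawy",np.degrees(np.arctan2(T[1,1],T[0,1])).round(2),"shift",sh.round(2),"turn",rv.round(2),"F",s["wrist_force"].round(1),"t",round(s["time_s"],2),"w",round(s["gripper_width"],3))
E
python3 - <<'E'
from h import *
C=cal("wrist"); s=r.sense(); cam=-C[0].T@C[1]
print("cam in tool",s["ee_rot"].T@(cam-s["tcp_pos"]),"axis",s["ee_rot"].T@C[0][2])
T=cal("top"); print(onz("top",20,228,.15,T),onz("top",150,171,.045,T),onz("top",150,233,.028,T))
rows([.36,.40,.28],Rdown(-170))
E
```

```text
cam in tool [-0.18914556  0.00031622 -0.07001085] axis [ 9.64971168e-01 -4.65821410e-04  2.62355536e-01]
[0.39357253 0.65565918 0.15      ] [0.59371045 0.31792177 0.045     ] [0.39621091 0.3086657  0.028     ]
now [0.2217 0.5838 0.1951] yawy -110.8 shift [ -8.46  12.29 -19.46] turn [ 5.92 -0.01 -0.01] F [ 0.3  0.3 -0.6] t 0.15 w 1.006
```

Call:
play_rows:
  plan:
    - [[-6, 0, 0, 0, 0, 0], [-8.5, 2, -3, 1, 0, 0], [-8.5, 5, -8, 2, 0, 0], [-8.5, 8, -13, 3, 0, 0], [-8.5, 11.5, -18, 4, 0, 0]]
  hand: 1

```text
time_s: 0.78
tcp_pos: [0.35, 0.4113, 0.2806]
ee_rot: [[-0.0, -0.875, -0.484], [-0.0, -0.484, 0.875], [-1.0, 0.0, -0.0]]
wrist_force: [1.1, 0.2, -0.5]
gripper_width: 1.0
```

Run:
```python
from h import *
rows([.48,.24,.24],Rdown(123.5))
```

```text
now [0.35   0.4113 0.2806] yawy -151.08 shift [  4.07  -3.1  -21.28] turn [ 8.54 -0.   -0.  ] F [ 1.1  0.2 -0.5] t 0.78 w 1.0
```

Call:
play_rows:
  plan:
    - [[0, -0.6, -4, 1, 0, 0], [1, -1.2, -8, 2, 0, 0], [2, -1.8, -12, 3, 0, 0], [3, -2.4, -16, 4, 0, 0], [4, -3, -21, 5, 0, 0]]

```text
time_s: 1.4
tcp_pos: [0.4784, 0.2433, 0.2404]
ee_rot: [[-0.0, -0.933, 0.359], [0.0, 0.359, 0.933], [-1.0, 0.0, -0.0]]
wrist_force: [0.6, 1.4, -0.2]
gripper_width: 1.0
```

Run:
```python
from h import *
rows([.512,.2015,.20],Rdown(123.5))
```

```text
now [0.4784 0.2433 0.2404] yawy 158.94 shift [ 4.04 -4.64 -2.69] turn [ 3.54 -0.   -0.  ] F [ 0.6  1.4 -0.2] t 1.4 w 1.0
```

Call:
play_rows:
  plan:
    - [[1, -1.2, -0.7, 1, 0, 0], [2, -2.4, -1.4, 2, 0, 0], [3, -3.6, -2, 3, 0, 0], [4, -4.6, -2.7, 3.55, 0, 0], [4, -4.6, -2.7, 3.55, 0, 0]]

```text
time_s: 2.02
tcp_pos: [0.5109, 0.2018, 0.1998]
ee_rot: [[-0.002, -0.555, 0.832], [-0.001, 0.832, 0.555], [-1.0, 0.0, -0.003]]
wrist_force: [0.3, -0.2, 0.2]
gripper_width: 1.005
```

Run:
```python
from h import *
rows([.512,.2015,.10],Rdown(123.5))
import pickle
pickle.dump(cal("wrist"),open("w1.pkl","wb"))
im,d=r.capture("wrist"); cv2.imwrite("pics/w1.png",im); print(proj("wrist",[.512,.2015,.03]))
```

```text
now [0.5109 0.2018 0.1998] yawy 123.7 shift [ 9.98 -0.09  0.1 ] turn [ 0.02 -0.02 -0.  ] F [ 0.3 -0.2  0.2] t 2.02 w 1.005
[251.80150101 172.9655226 ]
```

View pics/w1.png

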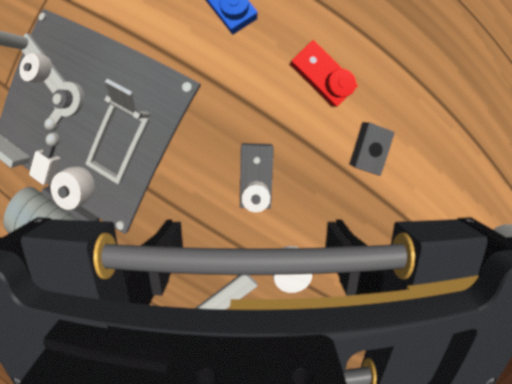

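Candidates in the wrist view: the idler, dark with a grey roller, at (256,178); red look-alike at (326,72); blue look-alike at (234,10); spare block without a roller at (374,148). I choose (256,178) and check it in a crop.

Run:
```python
from h import *
im=cv2.imread("pics/w1.png"); crop(im,215,130,300,220,6,"w1c.png")
```

```text
(no output)
```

View pics/w1c.png

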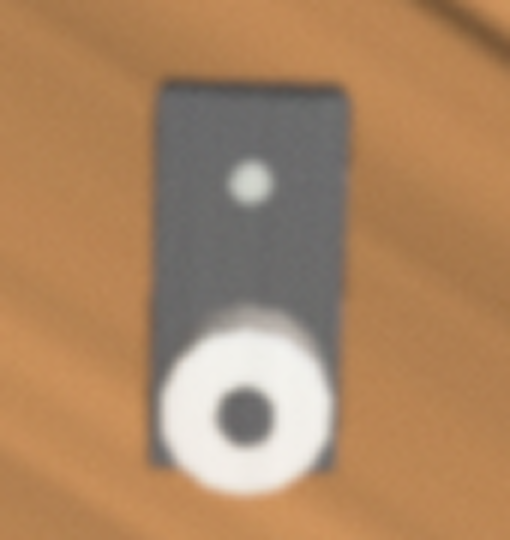

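Run:
```python
from h import *
import pickle
C=pickle.load(open("w1.pkl","rb"))
P=lambda u,v,z: onz("wrist",215+(u+.5)/6-.5,130+(v+.5)/6-.5,z,C)
a,b,c,d=P(158,92,.03),P(348,94,.03),P(338,468,.03),P(149,465,.03)
for q in(a,b,c,d): print(q.round(4))
m=(a+b+c+d)/4; l=(d+c-a-b)/2; w=(b+c-a-d)/2
print("centre",m,"len",np.linalg.norm(l),np.linalg.norm(w),"yaw",np.degrees(np.arctan2(l[1],l[0])),np.degrees(np.arctan2(w[1],w[0])))
ro=P(245,412,.058); print("roller",ro, np.linalg.norm((ro-m)[:2])); print("dot",P(251,184,.03))
y=np.radians(33); print("via roller",ro[:2]-.02*np.array([np.cos(y),np.sin(y)]))
```

```text
[0.4898 0.1705 0.03  ]
[0.4688 0.2026 0.03  ]
[0.5352 0.2457 0.03  ]
[0.5568 0.212  0.03  ]
centre [0.51264105 0.20771988 0.03      ] len 0.07899694130048296 0.03918581987870227 yaw 32.359888252719976 122.92076091749374
roller [0.52916433 0.21776485 0.058     ] 0.01933701546734243
dot [0.49504402 0.19662523 0.03      ]
via roller [0.51239092 0.20687207]
```

Run:
```python
from h import *
rows([.5125,.2045,.014],Rdown(122.8))
```

```text
now [0.5112 0.2024 0.2006] yawy 123.77 shift [18.66  0.1   0.25] turn [ 0.1  -0.01  0.  ] F [-0.1  0.4  0.3] t 2.08 w 1.004
```

Call:
play_rows:
  plan:
    - [[5, 0.1, 0.25, 0.1, 0, 0], [10, 0.1, 0.25, 0.1, 0, 0], [15, 0.1, 0.25, 0.1, 0, 0], [18, 0.1, 0.25, 0.1, 0, 0], [18.6, 0.1, 0.25, 0.1, 0, 0]]

```text
time_s: 2.7
tcp_pos: [0.5118, 0.2047, 0.0135]
ee_rot: [[-0.003, -0.542, 0.84], [-0.002, 0.84, 0.542], [-1.0, -0.0, -0.004]]
wrist_force: [-0.3, 0.6, 1.0]
gripper_width: 0.998
```

Run:
```python
from h import *
rows([.5125,.2045,.014],Rdown(122.8))
import pickle
pickle.dump(cal("wrist"),open("w2.pkl","wb"))
im,d=r.capture("wrist"); cv2.imwrite("pics/w2.png",im);
```

```text
now [0.5118 0.2047 0.0135] yawy 122.81 shift [-0.05 -0.06  0.05] turn [ 0.   -0.02  0.  ] F [-0.3  0.6  1. ] t 2.7 w 0.998
```

View pics/w2.png

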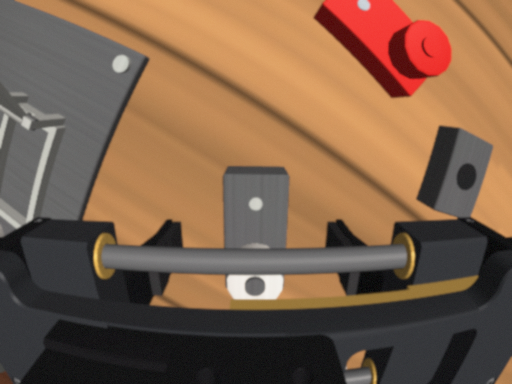

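Call:
play_rows:
  plan:
    - [[0, 0, 0, 0, 0, 0], [0, 0, 0, 0, 0, 0], [0, 0, 0, 0, 0, 0], [0, 0, 0, 0, 0, 0], [0, 0, 0, 0, 0, 0]]
  hand: 0

```text
time_s: 3.38
tcp_pos: [0.5129, 0.2049, 0.0151]
ee_rot: [[0.0, -0.54, 0.841], [0.0, 0.841, 0.54], [-1.0, 0.0, 0.0]]
wrist_force: [-0.4, 0.3, -0.5]
gripper_width: 0.517
```

Call:
play_rows:
  plan:
    - [[0, 0, 0, 0, 0, 0], [-1, 0, 0, 0, 0, 0], [-4, 0, 0, 0, 0, 0], [-8, 0, 0, 0, 0, 0], [-10, 0, 0, 0, 0, 0]]

```text
time_s: 4.0
tcp_pos: [0.514, 0.2056, 0.1181]
ee_rot: [[0.004, -0.541, 0.841], [0.002, 0.841, 0.541], [-1.0, -0.0, 0.004]]
wrist_force: [-1.3, 0.0, 0.7]
gripper_width: 0.015
```

Run:
```python
from h import *
rows([.576,.0217,.113],Rdown(93.2))
import pickle
pickle.dump(cal("wrist"),open("w3.pkl","wb"))
im,d=r.capture("wrist"); cv2.imwrite("pics/w3.png",im); crop(im,180,130,330,310,4,"w3c.png")
```

```text
now [0.514  0.2056 0.1181] yawy 122.73 shift [  0.49 -18.82  -4.73] turn [ 2.95  0.02 -0.01] F [-1.3  0.   0.7] t 4.0 w 0.015
```

View pics/w3.png

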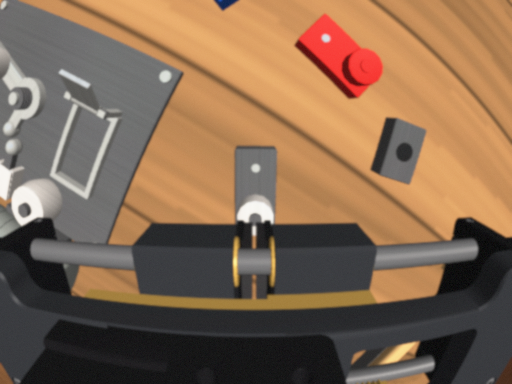

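The fingers were too slow to close before I lifted, so nothing was grasped. I'll reopen, look again and retry.

Call:
play_rows:
  plan:
    - [[0, 0, 0, 0, 0, 0], [0, 0, 0, 0, 0, 0], [0, 0, 0, 0, 0, 0], [0, 0, 0, 0, 0, 0], [0, 0, 0, 0, 0, 0]]
  hand: 1

```text
time_s: 4.68
tcp_pos: [0.5128, 0.2048, 0.1146]
ee_rot: [[-0.001, -0.54, 0.841], [-0.0, 0.841, 0.54], [-1.0, -0.0, -0.001]]
wrist_force: [-1.2, 0.3, 0.2]
gripper_width: 0.497
```

Call:
play_rows:
  plan:
    - [[0, 0, 0, 0, 0, 0], [0, 0, 0, 0, 0, 0], [0, 0, 0, 0, 0, 0]]

```text
time_s: 5.05
tcp_pos: [0.5129, 0.2049, 0.115]
ee_rot: [[0.0, -0.54, 0.841], [0.0, 0.841, 0.54], [-1.0, 0.0, 0.0]]
wrist_force: [-0.6, 0.1, 0.6]
gripper_width: 0.842
```

Run:
```python
from h import *
rows([.5125,.2045,.014],Rdown(122.8))
import pickle
pickle.dump(cal("wrist"),open("w4.pkl","wb"))
im,d=r.capture("wrist"); cv2.imwrite("pics/w4.png",im); crop(im,200,120,340,320,3,"w4c.png")
```

```text
now [0.5129 0.2049 0.115 ] yawy 122.71 shift [10.1  -0.02 -0.06] turn [-0.01  0.   -0.  ] F [-0.6  0.1  0.6] t 5.05 w 0.842
```

View pics/w4c.png

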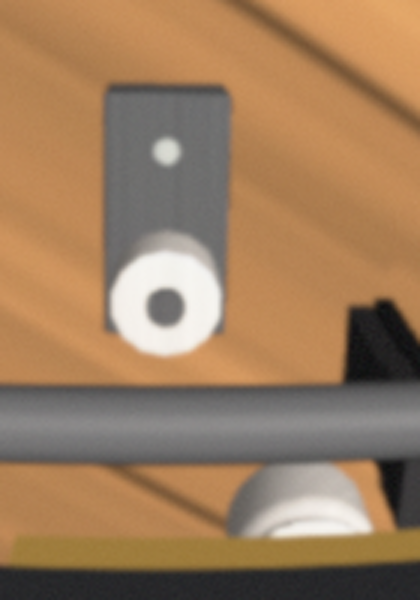

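The block sits as before: dot at full-frame (255,170), roller at (255,222). I'll descend and close fully.

Call:
play_rows:
  plan:
    - [[4, 0, 0, 0, 0, 0], [8, 0, 0, 0, 0, 0], [10, 0, 0, 0, 0, 0], [10.1, 0, 0, 0, 0, 0], [10.1, 0, 0, 0, 0, 0]]

```text
time_s: 5.72
tcp_pos: [0.5136, 0.2054, 0.0148]
ee_rot: [[0.001, -0.541, 0.841], [0.001, 0.841, 0.541], [-1.0, -0.0, 0.002]]
wrist_force: [0.9, 0.0, 0.1]
gripper_width: 0.998
```

Call:
play_rows:
  plan:
    - [[0, 0, 0, 0, 0, 0], [0, 0, 0, 0, 0, 0], [0, 0, 0, 0, 0, 0], [0, 0, 0, 0, 0, 0], [0, 0, 0, 0, 0, 0]]
  hand: 0

```text
time_s: 6.35
tcp_pos: [0.5129, 0.2049, 0.014]
ee_rot: [[0.0, -0.54, 0.841], [0.0, 0.841, 0.54], [-1.0, 0.0, 0.0]]
wrist_force: [-0.3, -0.0, -0.1]
gripper_width: 0.516
```

Call:
play_rows:
  plan:
    - [[0, 0, 0, 0, 0, 0], [0, 0, 0, 0, 0, 0], [0, 0, 0, 0, 0, 0]]

```text
time_s: 6.72
tcp_pos: [0.512, 0.2046, 0.0137]
ee_rot: [[-0.002, -0.54, 0.842], [-0.001, 0.842, 0.54], [-1.0, 0.0, -0.002]]
wrist_force: [-3.0, 0.2, 0.5]
gripper_width: 0.171
```

Run:
```python
from h import *
rows([.5125,.2045,.014],Rdown(122.8))
import pickle
im,d=r.capture("wrist"); cv2.imwrite("pics/w5.png",im)
im,d=r.capture("scene"); crop(im,230,130,380,280,4,"s5c.png")
rows([.5125,.2045,.014],Rdown(122.8))
```

```text
now [0.512  0.2046 0.0137] yawy 122.69 shift [-0.03 -0.04  0.04] turn [-0.01 -0.01 -0.  ] F [-3.   0.2  0.5] t 6.72 w 0.171
now [0.5114 0.2041 0.0134] yawy 122.69 shift [-0.06 -0.02  0.12] turn [-0.01 -0.02 -0.  ] F [-2.6 -1.1  1. ] t 6.83 w 0.083
```

View pics/w5.png

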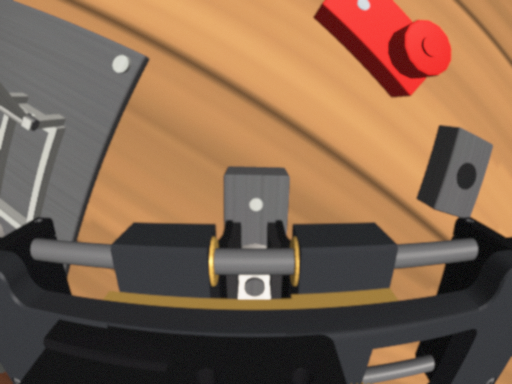

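View pics/s5c.png

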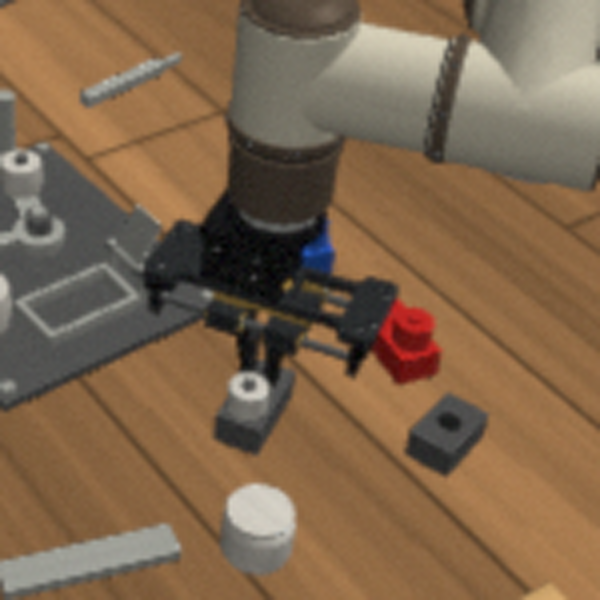

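Run:
```python
from h import *
s=r.sense();T=s["ee_rot"];p=s["tcp_pos"]
for n in("wrist","scene","top"):
    print(n,"tcp",proj(n,p).round(1),"grasp",proj(n,p-T[:,0]*.019).round(1), "blk top ctr",proj(n,[.5125,.205,.03]).round(1))
im,d=r.capture("scene"); crop(im,255,185,325,250,10,"s6.png"); cv2.imwrite("pics/s6full.png",im)
im,d=r.capture("wrist"); crop(im,200,150,310,310,5,"w6.png")
print(r.sense()["gripper_width"])
```

```text
wrist tcp [252.1 222.6] grasp [252.  233.5] blk top ctr [252.3 234.1]
scene tcp [292.9 229.4] grasp [293.3 225.4] blk top ctr [293.2 226.2]
top tcp [185.5 198.8] grasp [184.7 198. ] blk top ctr [184.5 197.8]
0.030485336495047637
```

View pics/s6.png

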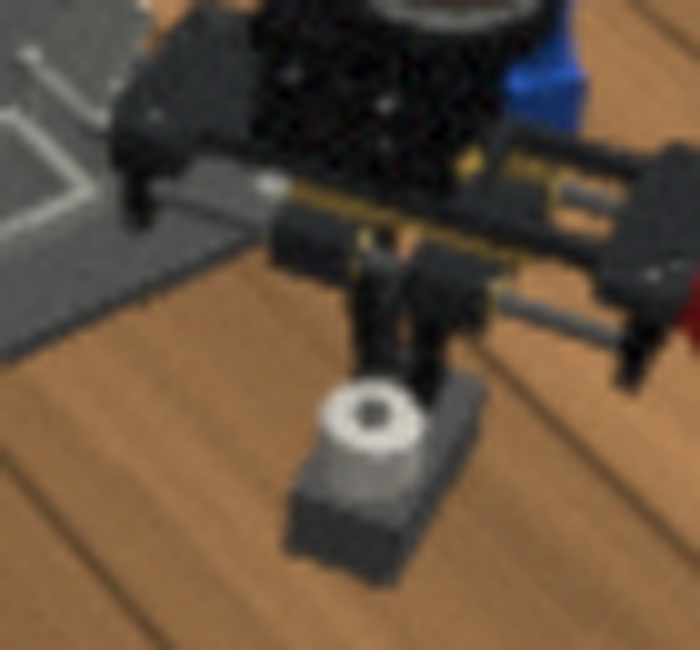

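View pics/w6.png

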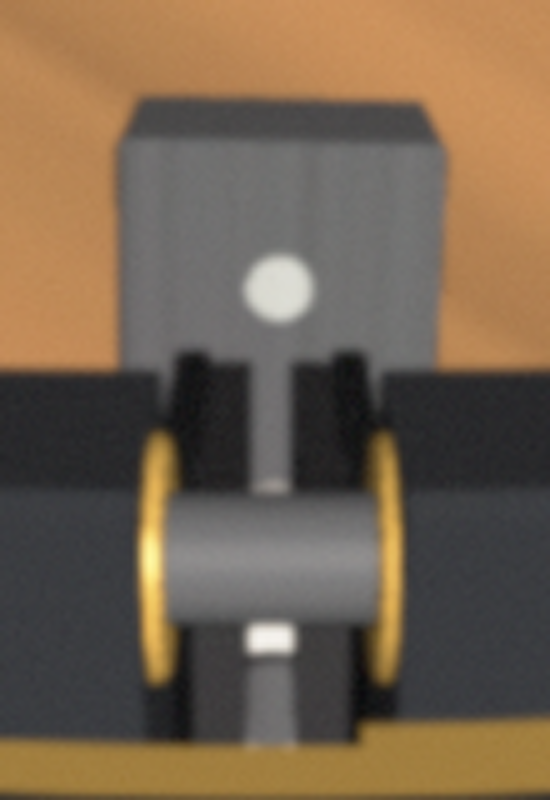

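Run:
```python
from h import *
s=r.sense();T=s["ee_rot"];p=s["tcp_pos"]; print(p,s["gripper_width"],s["wrist_force"])
im,d=r.capture("wrist"); C=cal("wrist"); 
for u,v in[(239,215),(239,219),(239,222),(239,225),(239,228),(246,222),(246,226),(246,232),(262,226),(254,226),(254,215),(254,190),(240,260),(256,260)]:
    o,dd=ray("wrist",u,v,C); P=o+dd*d[v,u]; print((u,v),round(float(d[v,u]),4),P.round(4),"tool",(T.T@(P-p)).round(4))
for x in(0,-.019): print(proj("wrist",p+T@[x,.004,-.0095]))
```

```text
[0.51162131 0.20404491 0.01341882] 0.030485336495047637 [-2.94644962 -1.65822552  0.03877727]
(239, 215) 0.1816 [0.5064 0.1912 0.0311] tool [-0.0176 -0.008  -0.0114]
(239, 219) 0.1826 [0.5087 0.1926 0.0308] tool [-0.0174 -0.008  -0.0087]
(239, 222) 0.1692 [0.5058 0.1916 0.0438] tool [-0.0304 -0.0074 -0.0117]
(239, 225) 0.1641 [0.5055 0.1917 0.0491] tool [-0.0356 -0.0071 -0.0119]
(239, 228) 0.1608 [0.5058 0.192  0.0526] tool [-0.0391 -0.007  -0.0116]
(246, 222) 0.1838 [0.5082 0.1974 0.0302] tool [-0.0167 -0.0038 -0.0065]
(246, 226) 0.1682 [0.5052 0.1959 0.0454] tool [-0.0319 -0.0034 -0.0099]
(246, 232) 0.1581 [0.5046 0.1958 0.0557] tool [-0.0422 -0.0031 -0.0105]
(262, 226) 0.1671 [0.5    0.2034 0.0464] tool [-0.0329  0.0057 -0.0103]
(254, 226) 0.1835 [0.5075 0.2028 0.0311] tool [-0.0177  0.0012 -0.0042]
(254, 215) 0.1818 [0.5015 0.199  0.0309] tool [-0.0174  0.0012 -0.0114]
(254, 190) 0.1786 [0.4883 0.1905 0.0301] tool [-0.0166  0.0012 -0.027 ]
(240, 260) 0.0832 [0.4865 0.1845 0.1275] tool [-0.114  -0.0029 -0.0321]
(256, 260) 0.0834 [0.4841 0.1883 0.1273] tool [-0.1138  0.0017 -0.032 ]
[258.14106335 208.87695992]
[258.59050967 218.72384023]
```

Call:
play_rows:
  plan:
    - [[-4, 0, 0, 0, 0, 0], [-9, 0, 0, 0, 0, 0], [-12, 0, 0, 0, 0, 0]]

```text
time_s: 7.35
tcp_pos: [0.515, 0.2061, 0.1372]
ee_rot: [[0.006, -0.541, 0.841], [0.003, 0.841, 0.541], [-1.0, -0.0, 0.007]]
wrist_force: [1.3, -0.2, 0.9]
gripper_width: 0.002
```

Run:
```python
from h import *
s=r.sense();T=s["ee_rot"];p=s["tcp_pos"]; print(p,s["gripper_width"],s["wrist_force"])
im,d=r.capture("scene"); C=cal("scene")
a=proj("scene",p,C);b=proj("scene",p-T[:,0]*.05,C);print(a,b)
k=im.copy()
u0,v0=int(a[0])-35,int(a[1])-45
crop(im,u0,v0,u0+70,v0+60,10,"s7.png"); print("tcp in crop",(a-[u0,v0])*10,"50mm up",(b-[u0,v0])*10)
im,d=r.capture("wrist"); crop(im,200,150,310,310,5,"w7.png");C=cal("wrist")
for v in(205,210,215,218,220,222,225,230):
  for u in(240,246):
    o,dd=ray("wrist",u,v,C); P=o+dd*d[v,u]; print((u,v),"tool",(T.T@(P-p)).round(4))
print(proj("wrist",p,C))
```

```text
[0.51500662 0.20606219 0.13724687] 0.0021088469658792305 [ 1.25207098 -0.21395052  0.90311272]
[295.42954867 202.31020705] [296.8288174  189.99784068]
tcp in crop [354.29548674 453.10207048] 50mm up [368.28817404 329.97840683]
(240, 205) tool [ 0.0837 -0.0122  0.0166]
(246, 205) tool [ 0.0842 -0.0064  0.0168]
(240, 210) tool [ 0.0842 -0.0123  0.0219]
(246, 210) tool [ 0.0835 -0.0064  0.0217]
(240, 215) tool [ 0.0839 -0.0124  0.027 ]
(246, 215) tool [ 0.0834 -0.0065  0.0268]
(240, 218) tool [ 0.1099 -0.0137  0.0398]
(246, 218) tool [ 0.0837 -0.0065  0.0301]
(240, 220) tool [-0.0286 -0.0069 -0.0105]
(246, 220) tool [ 0.0841 -0.0065  0.0323]
(240, 222) tool [-0.0317 -0.0068 -0.0105]
(246, 222) tool [ 0.085  -0.0066  0.0348]
(240, 225) tool [-0.0368 -0.0066 -0.0107]
(246, 225) tool [-0.0327 -0.0033 -0.0091]
(240, 230) tool [-0.0442 -0.0062 -0.0108]
(246, 230) tool [-0.0406 -0.0032 -0.0093]
[252.16063271 219.56158797]
```

View pics/s7.png

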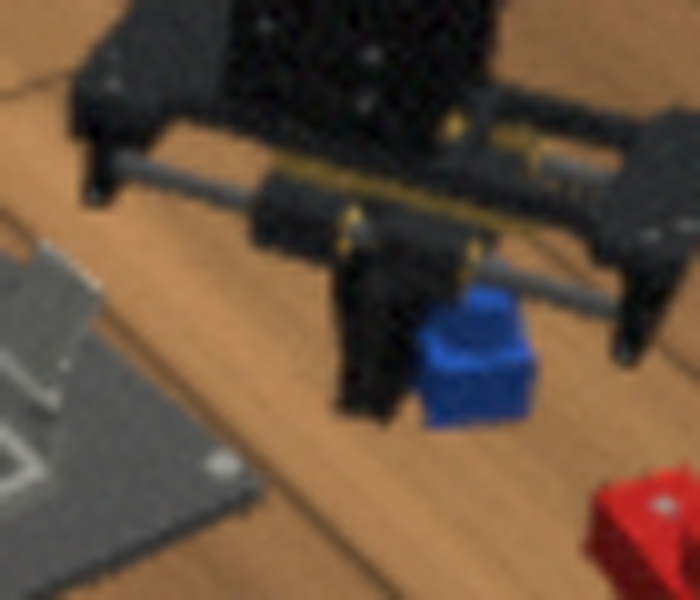

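View pics/w7.png

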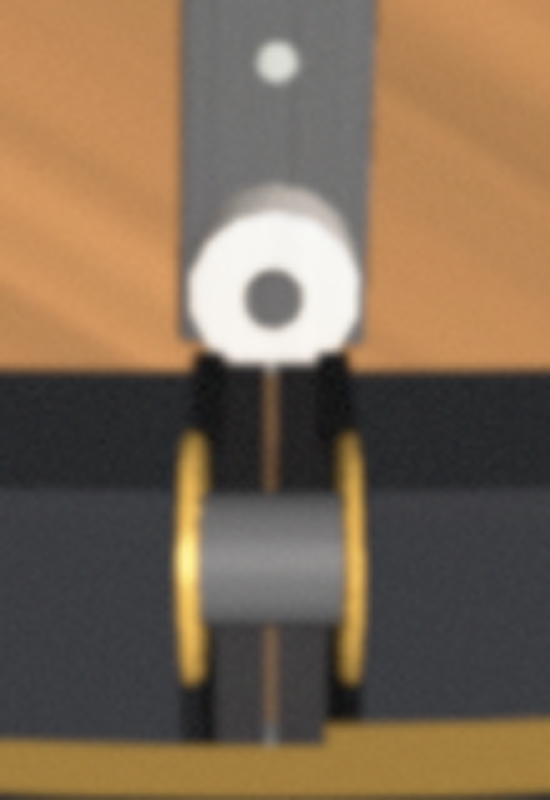

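Call:
play_rows:
  plan:
    - [[0, 0, 0, 0, 0, 0], [0, 0, 0, 0, 0, 0], [0, 0, 0, 0, 0, 0], [0, 0, 0, 0, 0, 0], [3, 0, 0, 0, 0, 0]]
  hand: 1

```text
time_s: 8.07
tcp_pos: [0.5147, 0.2061, 0.1055]
ee_rot: [[0.005, -0.541, 0.841], [0.003, 0.841, 0.541], [-1.0, -0.0, 0.006]]
wrist_force: [-0.0, 0.8, -0.2]
gripper_width: 0.49
```

Call:
play_rows:
  plan:
    - [[1, 0, 0, 0, 0, 0], [2, 0, 0, 0, 0, 0], [2, 0, 0, 0, 0, 0], [2, 0, 0, 0, 0, 0]]

```text
time_s: 8.57
tcp_pos: [0.5134, 0.2052, 0.0846]
ee_rot: [[0.001, -0.541, 0.841], [0.001, 0.841, 0.541], [-1.0, -0.0, 0.001]]
wrist_force: [-0.8, 0.0, 0.8]
gripper_width: 0.937
```

Run:
```python
from h import *
s=r.sense();T=s["ee_rot"];p=s["tcp_pos"]; print(p,s["gripper_width"],s["wrist_force"])
C=cal("wrist");im,d=r.capture("wrist"); crop(im,130,190,200,260,8,"w8.png")
v,u=np.mgrid[205:245,140:195]
pts=[]
for a,b in zip(u.ravel(),v.ravel()):
    o,dd=ray("wrist",a,b,C); q=T.T@(o+dd*d[b,a]-p)
    if q[0]<.03: pts.append([a,b,*q])
pts=np.array(pts); o=np.argsort(-pts[:,2])[:15]; print(pts[o].round(4))
C=cal("scene");im,d=r.capture("scene"); crop(im,255,165,335,235,9,"s8.png")
for y in(.0435,-.0435,.05,-.05):
  print(y,((proj("scene",p+T@[0,y,0],C)-[255,165])*9).round(),((proj("scene",p+T@[-.025,y,0],C)-[255,165])*9).round())
```

```text
[0.51338344 0.20521987 0.0846081 ] 0.936605617218696 [-0.83574029  0.01076482  0.82952773]
[[ 1.86e+02  2.37e+02 -2.65e-02 -4.00e-02 -4.00e-04]
 [ 1.86e+02  2.39e+02 -2.67e-02 -4.01e-02  8.00e-04]
 [ 1.72e+02  2.19e+02 -2.67e-02 -4.77e-02 -1.21e-02]
 [ 1.86e+02  2.35e+02 -2.69e-02 -3.98e-02 -1.90e-03]
 [ 1.73e+02  2.19e+02 -2.69e-02 -4.71e-02 -1.22e-02]
 [ 1.85e+02  2.24e+02 -2.71e-02 -3.98e-02 -9.20e-03]
 [ 1.85e+02  2.22e+02 -2.71e-02 -3.97e-02 -1.04e-02]
 [ 1.83e+02  2.22e+02 -2.72e-02 -4.09e-02 -1.05e-02]
 [ 1.86e+02  2.34e+02 -2.73e-02 -3.97e-02 -2.80e-03]
 [ 1.86e+02  2.36e+02 -2.73e-02 -3.98e-02 -1.40e-03]
 [ 1.86e+02  2.38e+02 -2.73e-02 -3.99e-02 -1.00e-04]
 [ 1.74e+02  2.19e+02 -2.74e-02 -4.63e-02 -1.23e-02]
 [ 1.75e+02  2.19e+02 -2.74e-02 -4.56e-02 -1.24e-02]
 [ 1.85e+02  2.25e+02 -2.76e-02 -3.97e-02 -8.70e-03]
 [ 1.86e+02  2.40e+02 -2.78e-02 -3.99e-02  1.00e-03]]
0.0435 [468. 480.] [475. 428.]
-0.0435 [243. 407.] [247. 355.]
0.05 [485. 486.] [493. 434.]
-0.05 [226. 401.] [230. 350.]
```

View pics/s8.png

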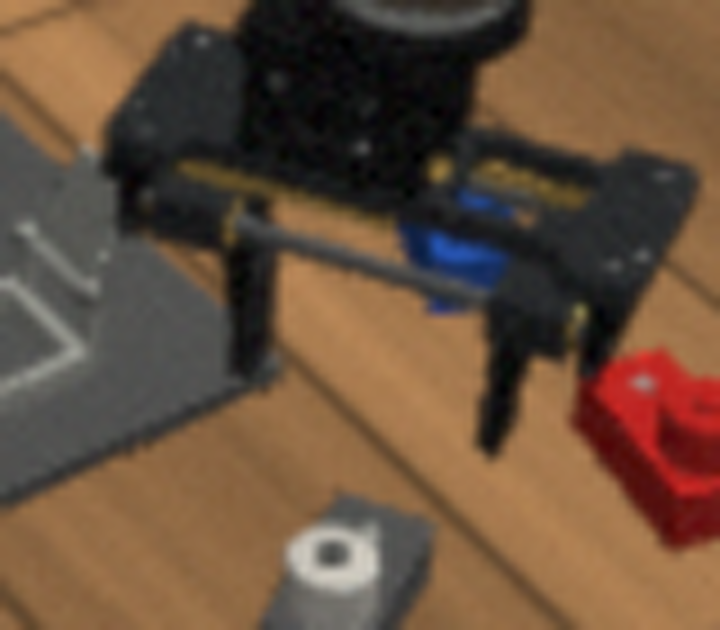

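View pics/w8.png

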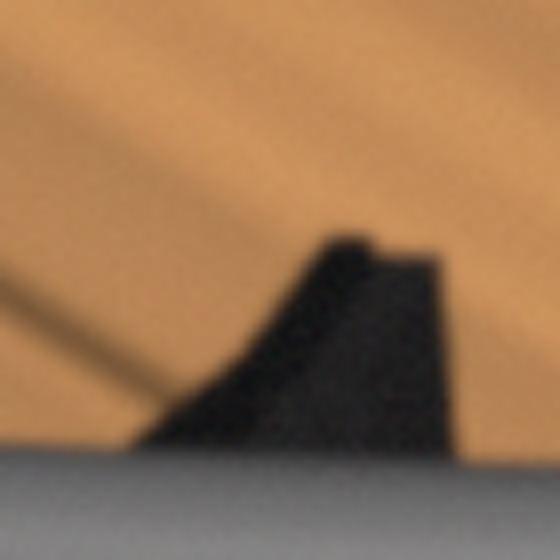

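Both cameras show the real fingertips about 25 mm short of the reported TCP, which explains the missed grasp. From here I use tip = TCP − 25 mm along tool x, and I'll descend with force checks.

Call:
play_rows:
  plan:
    - [[4, 0, 0, 0, 0, 0], [7, 0, 0, 0, 0, 0], [8, 0, 0, 0, 0, 0], [8.5, 0, 0, 0, 0, 0], [9, 0, 0, 0, 0, 0]]

```text
time_s: 9.3
tcp_pos: [0.5138, 0.2056, -0.0051]
ee_rot: [[0.002, -0.541, 0.841], [0.001, 0.841, 0.541], [-1.0, 0.0, 0.003]]
wrist_force: [-0.6, -0.1, -0.7]
gripper_width: 1.002
```

Call:
play_rows:
  plan:
    - [[0.4, 0, 0, 0, 0, 0], [0.4, 0, 0, 0, 0, 0]]

```text
time_s: 9.55
tcp_pos: [0.5129, 0.205, -0.0099]
ee_rot: [[0.0, -0.54, 0.841], [0.0, 0.841, 0.54], [-1.0, 0.0, 0.0]]
wrist_force: [0.6, 0.2, -0.9]
gripper_width: 1.001
```

Run:
```python
from h import *
s=r.sense();T=s["ee_rot"];p=s["tcp_pos"]; print(p,s["gripper_width"],s["wrist_force"])
im,d=r.capture("wrist"); cv2.imwrite("pics/w9.png",im)
im,d=r.capture("scene"); crop(im,245,175,325,245,9,"s9.png")
```

```text
[ 0.51293454  0.20495786 -0.00986127] 1.0007752815861255 [ 0.60414869  0.16933044 -0.91081905]
```

View pics/s9.png

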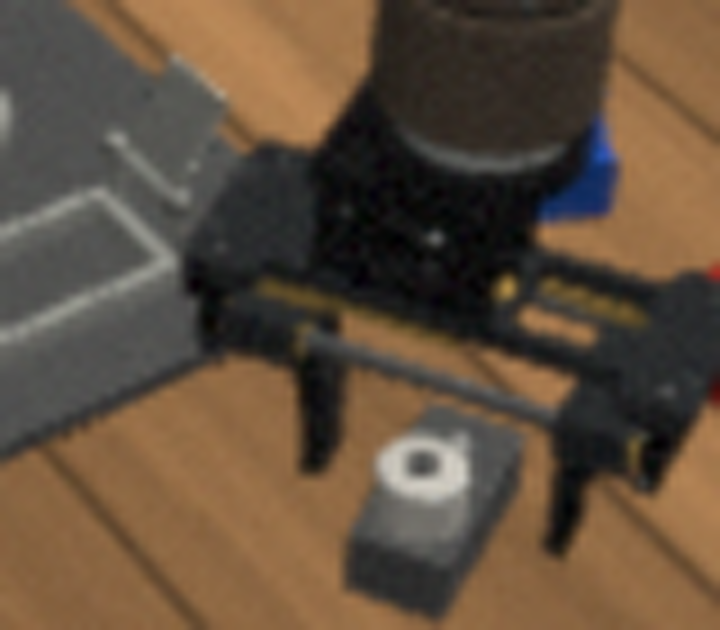

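Call:
play_rows:
  plan:
    - [[0, 0, 0, 0, 0, 0], [0, 0, 0, 0, 0, 0], [0, 0, 0, 0, 0, 0], [0, 0, 0, 0, 0, 0], [0, 0, 0, 0, 0, 0]]
  hand: 0

```text
time_s: 10.28
tcp_pos: [0.5129, 0.2049, -0.0101]
ee_rot: [[-0.0, -0.54, 0.841], [0.0, 0.841, 0.54], [-1.0, 0.0, -0.0]]
wrist_force: [0.5, 0.3, -0.5]
gripper_width: 0.518
```

Call:
play_rows:
  plan:
    - [[0, 0, 0, 0, 0, 0], [0, 0, 0, 0, 0, 0], [0, 0, 0, 0, 0, 0]]

```text
time_s: 10.65
tcp_pos: [0.5128, 0.2049, -0.0101]
ee_rot: [[-0.0, -0.54, 0.841], [-0.0, 0.841, 0.54], [-1.0, 0.0, -0.0]]
wrist_force: [-0.0, 0.4, 0.5]
gripper_width: 0.456
```

Gripped: an opening of 0.456 is 39.7 mm, which matches the 40 mm width.

Call:
play_rows:
  plan:
    - [[-2, 0, 0, 0, 0, 0], [-5, 0, 0, 0, 0, 0], [-9, 0, 0, 0, 0, 0], [-11, 0, 0, 0, 0, 0], [-11, 0, 0, 0, 0, 0]]

```text
time_s: 11.28
tcp_pos: [0.5129, 0.2052, 0.1005]
ee_rot: [[0.001, -0.54, 0.842], [0.002, 0.842, 0.54], [-1.0, 0.001, 0.002]]
wrist_force: [0.0, 0.5, -4.6]
gripper_width: 0.458
```

Run:
```python
from h import *
rows([.576,.0217,.10],Rdown(93.2))
im,d=r.capture("wrist"); cv2.imwrite("pics/w10.png",im)
```

```text
now [0.5129 0.2052 0.1005] yawy 122.69 shift [  0.03 -18.85  -4.6 ] turn [ 2.95  0.01 -0.01] F [ 0.   0.5 -4.6] t 11.28 w 0.458
```

View pics/w10.png

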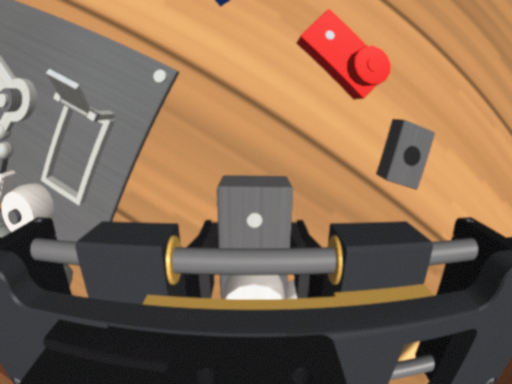

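Call:
play_rows:
  plan:
    - [[0, -3, -0.8, 0.5, 0, 0], [0, -7, -1.8, 1.2, 0, 0], [0, -11, -2.7, 1.9, 0, 0], [0, -15, -3.7, 2.6, 0, 0], [0, -18, -4.4, 2.95, 0, 0]]

```text
time_s: 11.95
tcp_pos: [0.5716, 0.0277, 0.0971]
ee_rot: [[-0.005, -0.052, 0.999], [-0.001, 0.999, 0.052], [-1.0, -0.001, -0.005]]
wrist_force: [-0.3, 0.3, -4.9]
gripper_width: 0.459
```

Call:
play_rows:
  plan:
    - [[0, -0.7, -0.5, 0, 0, 0], [0, -0.7, -0.5, 0, 0, 0], [0, -0.7, -0.5, 0, 0, 0]]

```text
time_s: 12.32
tcp_pos: [0.568, 0.0231, 0.0993]
ee_rot: [[-0.001, -0.057, 0.998], [-0.0, 0.998, 0.057], [-1.0, -0.0, -0.001]]
wrist_force: [-0.1, -0.5, -5.0]
gripper_width: 0.456
```

Run:
```python
from h import *
import pickle
rows([.576,.0217,.10],Rdown(93.2))
s=r.sense(); pickle.dump((cal("wrist"),s),open("w11.pkl","wb"))
im,d=r.capture("wrist"); cv2.imwrite("pics/w11.png",im); np.save("w11.npy",d); crop(im,170,60,350,290,2,"w11c.png")
crop(im,190,100,320,230,6,"w11d.png")
```

```text
now [0.568  0.0231 0.0993] yawy 93.28 shift [-0.07 -0.19  0.79] turn [ 0.01 -0.01  0.  ] F [-0.1 -0.5 -5. ] t 12.32 w 0.456
```

View pics/w11.png

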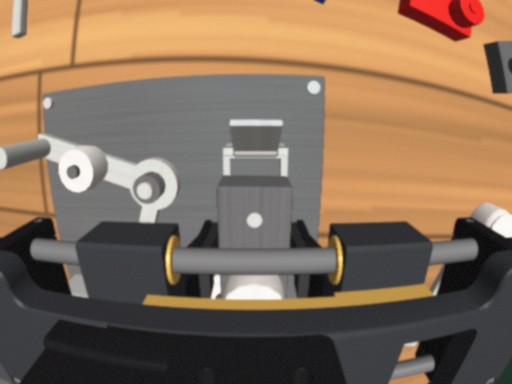

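View pics/w11d.png

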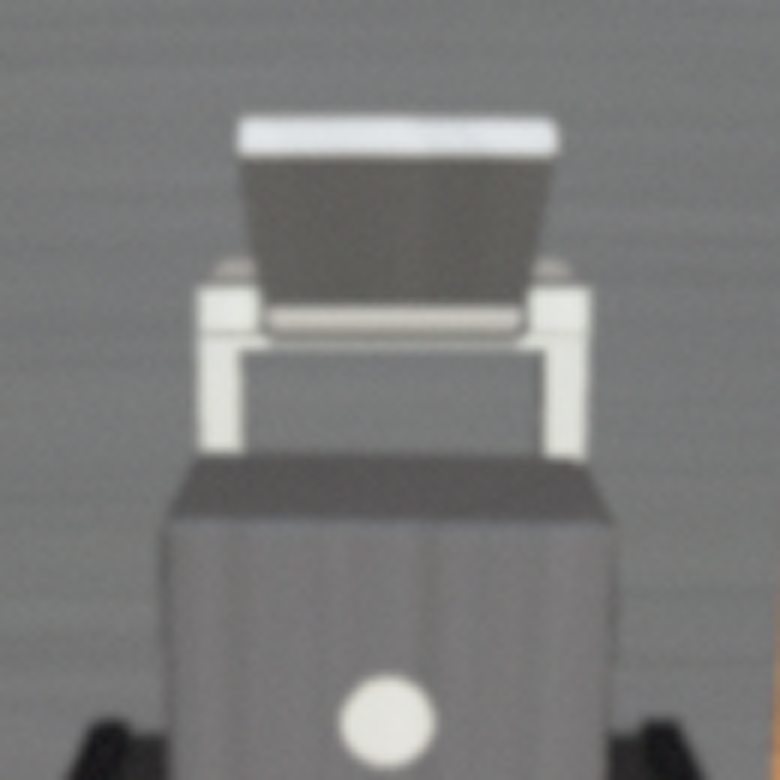

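Run:
```python
from h import *
import pickle
C,s=pickle.load(open("w11.pkl","rb")); T=s["ee_rot"];p=s["tcp_pos"]
def px(u,v): return 190+(u+.5)/6-.5,100+(v+.5)/6-.5
P=lambda u,v,z: onz("wrist",*px(u,v),z,C)
zb=p[2]+.0101
bl,br=P(195,458,zb),P(588,458,zb); tl,tr=P(172,521,zb+.03),P(612,523,zb+.03)
print("block bottom tail",bl.round(4),br.round(4),np.linalg.norm(br-bl)); print("top tail",tl.round(4),tr.round(4),np.linalg.norm(tr-tl))
ol,orr=P(198,400,.024),P(590,400,.024); print("walls outer",ol.round(4),orr.round(4),np.linalg.norm(ol-orr))
il,ir=P(243,400,.024),P(545,400,.024); print("walls inner",il.round(4),ir.round(4),np.linalg.norm(il-ir))
e1,e2=P(243,350,.024),P(545,350,.024); print("end inner",e1.round(4),e2.round(4))
d=np.load("w11.npy"); print("depthz",[ (lambda o,dd:(o+dd*d[int(px(u,v)[1]),int(px(u,v)[0])])[2].round(4))(*ray("wrist",*px(u,v),C)) for u,v in[(390,600),(390,400),(220,400),(390,490)]])
yaw=np.radians(3.2); R=np.array([[np.cos(yaw),-np.sin(yaw)],[np.sin(yaw),np.cos(yaw)]])
pe=((e1+e2)/2)[:2]+R@[.043,0]; print("pocket centre via wrist",pe, "wall yaw",np.degrees(np.arctan2(*(e2-e1)[:2][::-1]))-90, )
for nm,a,b in(("bot",bl,br),("top",tl,tr)):
    bc=((a+b)/2)[:2]; w=(b-a); by=np.arctan2(w[1],w[0])-np.pi/2
    c=bc+.04*np.array([np.cos(by),np.sin(by)]); print(nm,"block centre",c,"yaw",np.degrees(by),"rel tcp tool",(T.T@np.append(c-p[:2],0)).round(4),"delta world",(pe-c).round(4))
# hinge pin & flap edge
h=P(395,322,.0465); print("lug top?",P(230,290,.052),P(560,290,.052));
```

```text
block bottom tail [0.5342 0.002  0.1094] [0.5319 0.0424 0.1094] 0.04048371768842464
top tail [0.5333 0.0031 0.1394] [0.5313 0.0411 0.1394] 0.03810656990973457
walls outer [ 0.5438 -0.0061  0.024 ] [0.5404 0.053  0.024 ] 0.059210982607195706
walls inner [0.5435 0.0007 0.024 ] [0.5409 0.0462 0.024 ] 0.04554321281865732
end inner [5.358e-01 4.000e-04 2.400e-02] [0.5332 0.0456 0.024 ]
depthz [np.float64(0.14), np.float64(0.013), np.float64(0.0238), np.float64(0.1271)]
pocket centre via wrist [0.57747001 0.02543808] wall yaw 3.2867711162413684
bot block centre [0.57296778 0.02450775] yaw 3.270304665632889 rel tcp tool [-0.      0.0011  0.0051] delta world [0.0045 0.0009]
top block centre [0.57228059 0.02420137] yaw 2.995900745308832 rel tcp tool [-0.      0.0008  0.0044] delta world [0.0052 0.0012]
lug top? [5.23509948e-01 3.38186996e-04 5.20000000e-02] [0.52097858 0.04427454 0.052     ]
```

Call:
play_rows:
  plan:
    - [[1, 0, 0.25, 0, 0, 0], [4, 0, 0.45, 0, 0, 0], [7, 0, 0.45, 0, 0, 0], [8, 0, 0.45, 0, 0, 0], [8, 0, 0.45, 0, 0, 0]]

```text
time_s: 13.0
tcp_pos: [0.5729, 0.0228, 0.0194]
ee_rot: [[-0.001, -0.057, 0.998], [-0.001, 0.998, 0.057], [-1.0, -0.001, -0.001]]
wrist_force: [-1.0, -0.2, -4.4]
gripper_width: 0.453
```

Run:
```python
from h import *
import pickle
rows([.576,.0217,.0],Rdown(93.2))
s=r.sense(); pickle.dump((cal("wrist"),s),open("w12.pkl","wb"))
im,d=r.capture("wrist"); cv2.imwrite("pics/w12.png",im); np.save("w12.npy",d)
crop(im,190,100,320,230,6,"w12d.png")
im,d=r.capture("top"); cv2.imwrite("pics/top12.png",im); im,d=r.capture("scene"); crop(im,200,160,320,260,6,"s12.png")
```

```text
now [0.5729 0.0228 0.0194] yawy 93.25 shift [ 1.94 -0.13  0.3 ] turn [ 0.01 -0.01  0.  ] F [-1.  -0.2 -4.4] t 13.0 w 0.453
```

View pics/w12d.png

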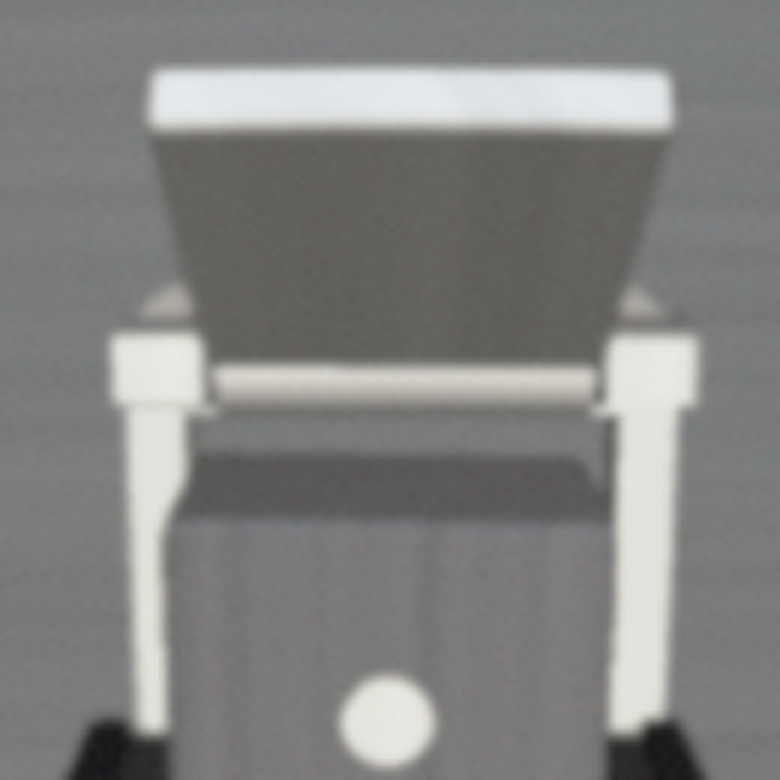

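View pics/s12.png

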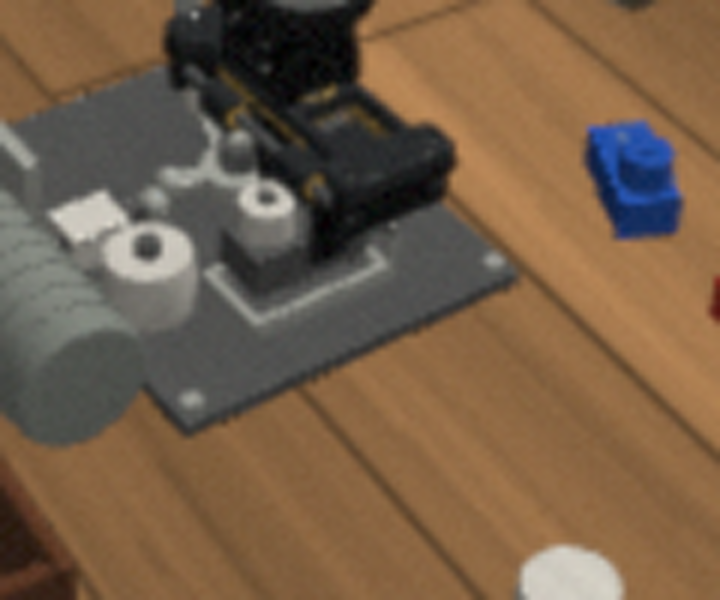

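Run:
```python
from h import *
import pickle
C,s=pickle.load(open("w12.pkl","rb")); T=s["ee_rot"];p=s["tcp_pos"]
def px(u,v): return 190+(u+.5)/6-.5,100+(v+.5)/6-.5
P=lambda u,v,z: onz("wrist",*px(u,v),z,C)
zb=p[2]+.0101; print("zb",zb)
bl,br=P(192,458,zb),P(583,458,zb); tl,tr=P(172,521,zb+.03),P(610,523,zb+.03)
print("block bottom tail",bl.round(4),br.round(4),np.linalg.norm(br-bl)); print("top tail",tl.round(4),tr.round(4),np.linalg.norm(tr-tl))
for v in (440,):
  il,ir=P(187,v,.024),P(614,v,.024); print("walls inner",il.round(4),ir.round(4),np.linalg.norm(il-ir))
ol,orr=P(127,440,.024),P(678,440,.024); print("walls outer",ol.round(4),orr.round(4),np.linalg.norm(ol-orr))
print("lug tops",P(110,335,.052).round(4),P(698,335,.052).round(4),"near",P(112,402,.052).round(4),P(698,402,.052).round(4))
print("pin mid",P(404,385,.0485).round(4))
print("endwall small",P(205,415,.024).round(4),P(605,415,.024).round(4))
yaw=np.radians(3.25); ax=np.array([np.cos(yaw),np.sin(yaw)]); 
bc=((bl+br)/2)[:2]+.04*ax; print("blk ctr bottom",bc, "top", ((tl+tr)/2)[:2]+.04*ax)
```

```text
zb 0.02951190564102859
block bottom tail [0.5391 0.0014 0.0295] [0.5369 0.0416 0.0295] 0.04027845150415067
top tail [0.5383 0.0028 0.0595] [0.5363 0.0407 0.0595] 0.037934664064969634
walls inner [5.384e-01 3.000e-04 2.400e-02] [0.5358 0.0455 0.024 ] 0.04527411180936749
walls outer [ 0.5387 -0.0062  0.024 ] [0.5354 0.0523 0.024 ] 0.05860747469468969
lug tops [ 0.5234 -0.0041  0.052 ] [0.5204 0.0483 0.052 ] near [ 0.5295 -0.0038  0.052 ] [0.5265 0.0488 0.052 ]
pin mid [0.5272 0.0224 0.0485]
endwall small [0.5356 0.0021 0.024 ] [0.5332 0.0443 0.024 ]
blk ctr bottom [0.5779352  0.02377969] top [0.57722003 0.02400826]
```

Call:
play_rows:
  plan:
    - [[0, 0.13, 0, 0, 0, 0], [0.4, 0.13, 0, 0, 0, 0], [0.8, 0.13, 0, 0, 0, 0], [0.8, 0.13, 0, 0, 0, 0]]

```text
time_s: 13.65
tcp_pos: [0.5725, 0.0238, 0.0114]
ee_rot: [[-0.001, -0.056, 0.998], [-0.0, 0.998, 0.056], [-1.0, -0.0, -0.001]]
wrist_force: [-0.4, 0.2, -4.9]
gripper_width: 0.457
```

Call:
play_rows:
  plan:
    - [[0.3, 0, 0, 0, 0, 0], [0.6, 0, 0, 0, 0, 0], [0.8, 0, 0, 0, 0, 0], [0.9, 0, 0, 0, 0, 0], [0.9, 0, 0, 0, 0, 0]]

```text
time_s: 14.28
tcp_pos: [0.5729, 0.024, 0.0029]
ee_rot: [[-0.0, -0.056, 0.998], [-0.0, 0.998, 0.056], [-1.0, -0.0, -0.0]]
wrist_force: [-0.2, -0.0, -5.2]
gripper_width: 0.453
```

Run:
```python
from h import *
import pickle
rows([.576,.0217,.0],Rdown(93.2))
s=r.sense(); pickle.dump((cal("wrist"),s),open("w13.pkl","wb"))
im,d=r.capture("wrist"); cv2.imwrite("pics/w13.png",im); np.save("w13.npy",d)
crop(im,190,100,320,230,6,"w13d.png"); im,d=r.capture("scene"); crop(im,200,160,320,260,6,"s13.png")
```

```text
now [0.5729 0.024  0.0029] yawy 93.22 shift [ 0.29 -0.25  0.29] turn [ 0. -0.  0.] F [-0.2 -0.  -5.2] t 14.28 w 0.453
```

View pics/w13d.png

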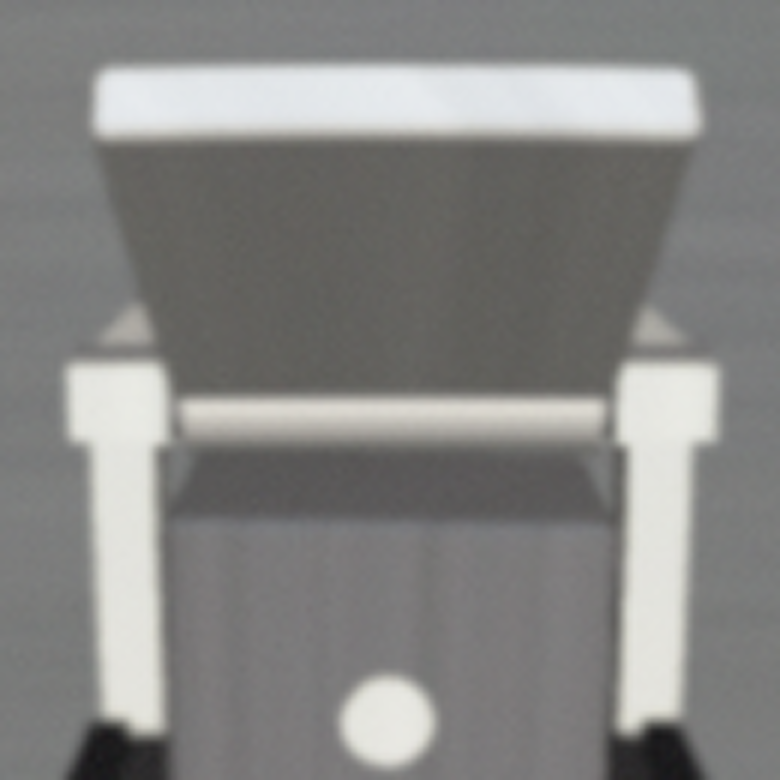

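View pics/s13.png

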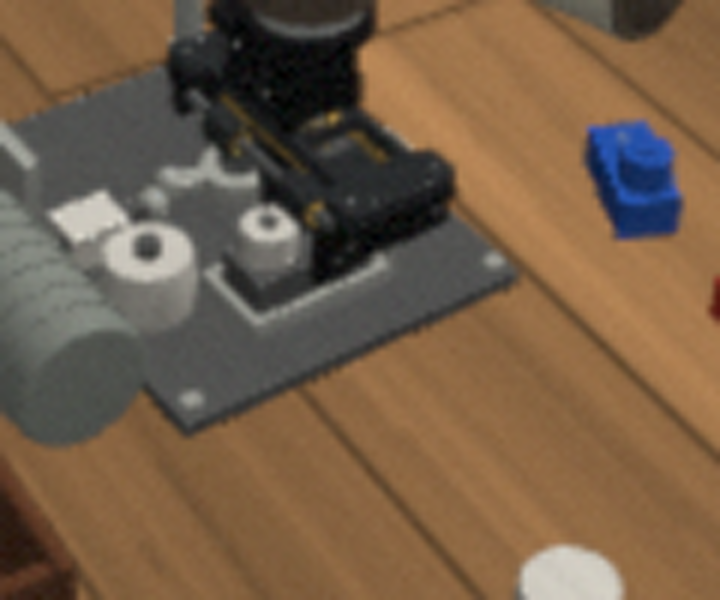

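Call:
play_rows:
  plan:
    - [[0.1, 0, 0, 0, 0, 0], [0.15, 0, 0, 0, 0, 0], [0.15, 0, 0, 0, 0, 0]]

```text
time_s: 14.75
tcp_pos: [0.5731, 0.024, 0.0019]
ee_rot: [[0.0, -0.056, 0.998], [0.0, 0.998, 0.056], [-1.0, 0.0, 0.0]]
wrist_force: [-1.5, 0.4, -0.5]
gripper_width: 0.456
```

Call:
play_rows:
  plan:
    - [[0, 0, 0, 0, 0, 0], [0, 0, 0, 0, 0, 0], [0, 0, 0, 0, 0, 0], [0, 0, 0, 0, 0, 0]]
  hand: 0.75

```text
time_s: 15.25
tcp_pos: [0.5732, 0.024, 0.0016]
ee_rot: [[0.0, -0.056, 0.998], [0.0, 0.998, 0.056], [-1.0, 0.0, 0.0]]
wrist_force: [-1.0, -0.4, 0.1]
gripper_width: 0.73
```

Call:
play_rows:
  plan:
    - [[-1, 0, 0, 0, 0, 0], [-4, 0, 0, 0, 0, 0], [-8, 0, 0, 0, 0, 0], [-11, 0, 0, 0, 0, 0], [-12, 0, 0, 0, 0, 0]]

```text
time_s: 15.88
tcp_pos: [0.5742, 0.0243, 0.1242]
ee_rot: [[0.005, -0.056, 0.998], [0.001, 0.998, 0.056], [-1.0, 0.001, 0.005]]
wrist_force: [0.2, -0.4, -0.8]
gripper_width: 0.749
```

Run:
```python
from h import *
import pickle
rows([.464,.017,.05],Rdown(93.2))
s=r.sense(); pickle.dump((cal("wrist"),s),open("w14.pkl","wb"))
im,d=r.capture("wrist"); cv2.imwrite("pics/w14.png",im); np.save("w14.npy",d)
crop(im,190,100,320,230,6,"w14d.png"); im,d=r.capture("scene"); crop(im,200,160,320,260,6,"s14.png")
```

```text
now [0.5742 0.0243 0.1242] yawy 93.23 shift [  7.37  -0.11 -11.08] turn [ 0.    0.03 -0.01] F [ 0.2 -0.4 -0.8] t 15.88 w 0.749
```

View pics/w14d.png

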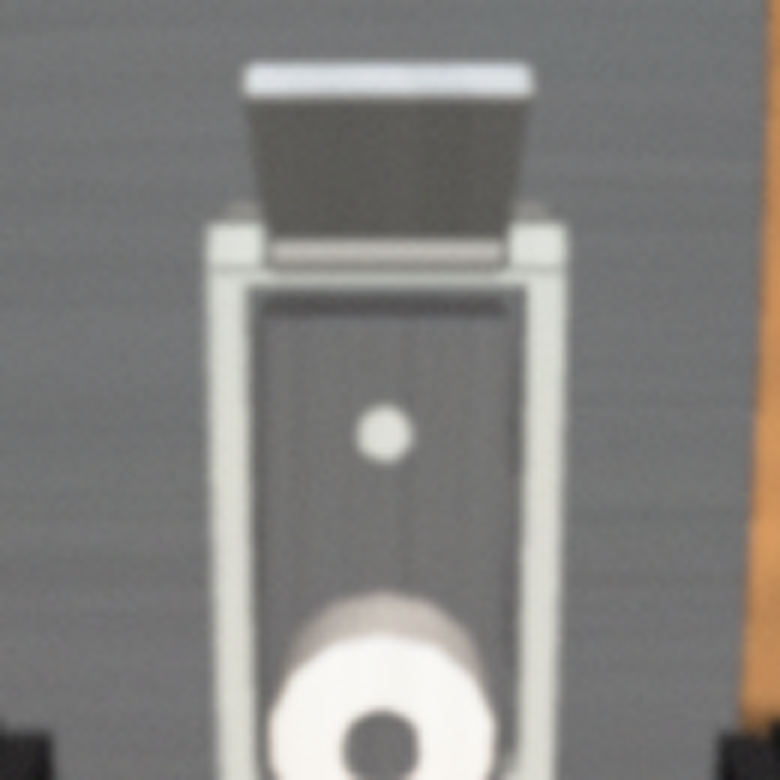

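View pics/s14.png

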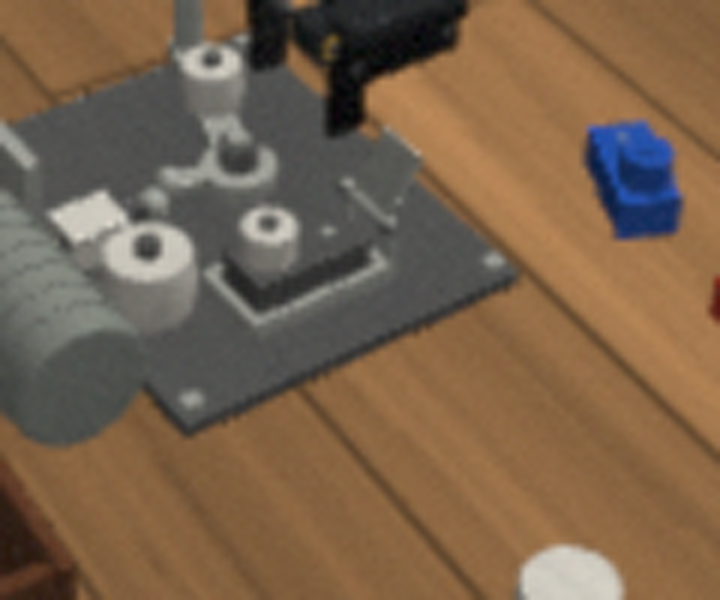

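Run:
```python
from h import *
import pickle
C,s=pickle.load(open("w14.pkl","rb")); d=np.load("w14.npy")
def px(u,v): return 190+(u+.5)/6-.5,100+(v+.5)/6-.5
P=lambda u,v,z: onz("wrist",*px(u,v),z,C)
def D(u,v):
    a=px(u,v); o,dd=ray("wrist",*a,C); return (o+dd*d[int(round(a[1])),int(round(a[0]))]).round(4)
print("depth pts: block top",D(385,500),D(300,380),D(480,380),"roller",D(330,735),"wall",D(228,500),"flap edge",D(390,80),"flap mid",D(390,160),"flap low",D(390,220),"lug",D(235,245),D(540,245))
print("roller",P(382,745,.07).round(4),"dot",P(385,435,.042).round(4))
print("walls out/in z.024",P(208,400,.024).round(4),P(250,400,.024).round(4),P(525,400,.024).round(4),P(566,400,.024).round(4),"end inner",P(390,288,.024).round(4))
```

```text
depth pts: block top [0.5661 0.0244 0.042 ] [0.5477 0.0102 0.0421] [0.546  0.0378 0.0431] roller [0.5958 0.0179 0.0677] wall [ 0.5718 -0.0015  0.0243] flap edge [0.5009 0.0213 0.0872] flap mid [0.5116 0.0219 0.0748] flap low [0.5208 0.0225 0.0605] lug [5.262e-01 2.000e-04 5.380e-02] [0.5239 0.0448 0.0515]
roller [0.596  0.0256 0.07  ] dot [0.5557 0.0238 0.042 ]
walls out/in z.024 [ 0.5551 -0.0055  0.024 ] [0.5547 0.0015 0.024 ] [0.5522 0.0467 0.024 ] [0.5517 0.0535 0.024 ] end inner [0.5349 0.0235 0.024 ]
```

Call:
play_rows:
  plan:
    - [[0, -0.1, -3, 0, 0, 0], [0, -0.2, -7, 0, 0, 0], [0, -0.2, -11, 0, 0, 0], [2, -0.2, -11, 0, 0, 0], [4, -0.2, -11, 0, 0, 0]]
  hand: 0

```text
time_s: 16.6
tcp_pos: [0.4619, 0.0155, 0.0801]
ee_rot: [[-0.002, -0.056, 0.998], [-0.0, 0.998, 0.056], [-1.0, -0.0, -0.002]]
wrist_force: [0.1, 1.0, -0.5]
gripper_width: 0.268
```

Run:
```python
from h import *
rows([.465,.0185,.047],Rdown(93.2))
```

```text
now [0.4619 0.0155 0.0801] yawy 93.22 shift [3.31 0.28 0.33] turn [ 0.   -0.01  0.  ] F [ 0.1  1.  -0.5] t 16.6 w 0.268
```

Call:
play_rows:
  plan:
    - [[2, 0.25, 0, 0, 0, 0], [3.3, 0.25, 0, 0, 0, 0], [3.3, 0.25, 1.5, 0, 0, 0], [3.3, 0.25, 3, 0, 0, 0], [3.3, 0.25, 4, 0, 0, 0]]

```text
time_s: 17.23
tcp_pos: [0.504, 0.0204, 0.0488]
ee_rot: [[-0.0, -0.056, 0.998], [-0.0, 0.998, 0.056], [-1.0, -0.0, -0.0]]
wrist_force: [-2.2, 0.2, 2.0]
gripper_width: 0.005
```

Run:
```python
from h import *
rows([.545,.023,.047],Rdown(93.2))
im,d=r.capture("scene"); crop(im,200,140,320,240,6,"s15.png")
```

```text
now [0.504  0.0204 0.0488] yawy 93.18 shift [0.18 0.03 4.11] turn [-0. -0.  0.] F [-2.2  0.2  2. ] t 17.23 w 0.005
```

View pics/s15.png

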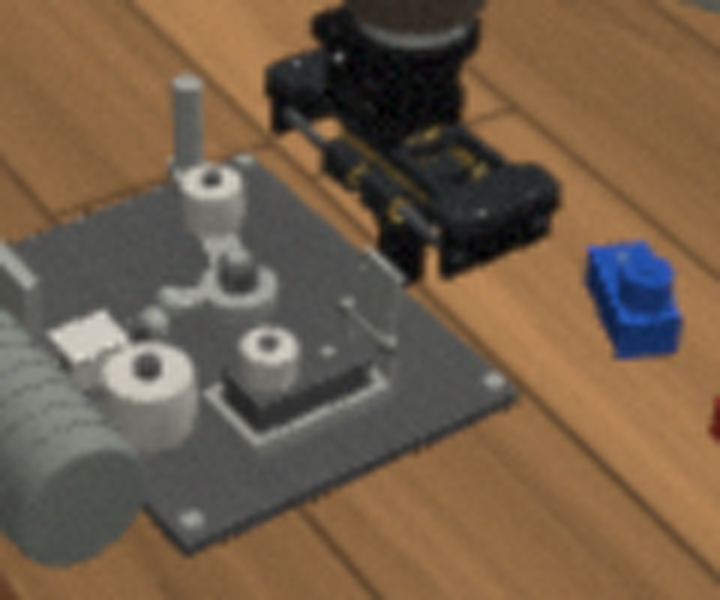

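The flap is moving and is near upright, with its edge at crop (385,265). I continue pushing.

Call:
play_rows:
  plan:
    - [[0.1, 0.05, 1, 0, 0, 0], [0.1, 0.05, 2, 0, 0, 0], [0.1, 0.05, 3, 0, 0, 0], [0.1, 0.05, 3.8, 0, 0, 0], [0.1, 0.05, 4.2, 0, 0, 0]]

```text
time_s: 17.9
tcp_pos: [0.5462, 0.0236, 0.0477]
ee_rot: [[0.002, -0.056, 0.998], [0.0, 0.998, 0.056], [-1.0, 0.0, 0.002]]
wrist_force: [-2.0, 0.8, 0.3]
gripper_width: 0.009
```

Run:
```python
from h import *
rows([.555,.0235,.04],Rdown(93.2))
im,d=r.capture("scene"); crop(im,200,140,320,240,6,"s16.png")
im,d=r.capture("wrist"); cv2.imwrite("pics/w16.png",im)
```

```text
now [0.5462 0.0236 0.0477] yawy 93.22 shift [ 0.77 -0.06  0.87] turn [ 0.    0.01 -0.  ] F [-2.   0.8  0.3] t 17.9 w 0.009
```

View pics/s16.png

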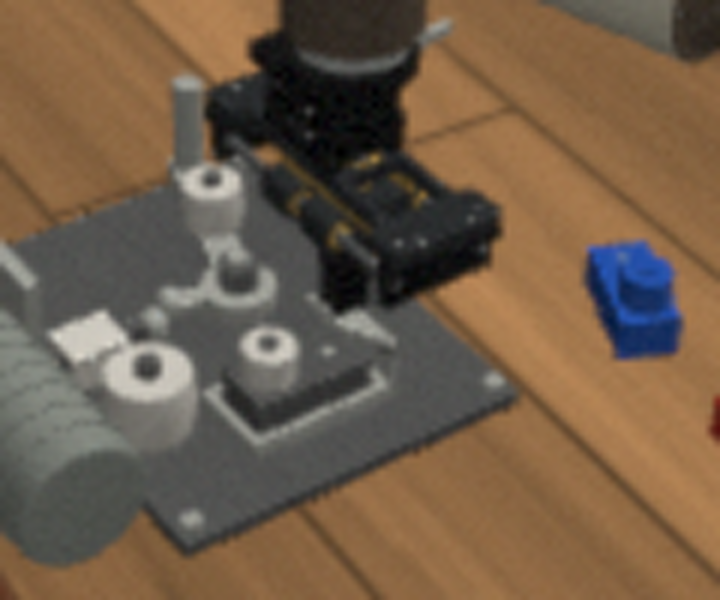

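View pics/w16.png

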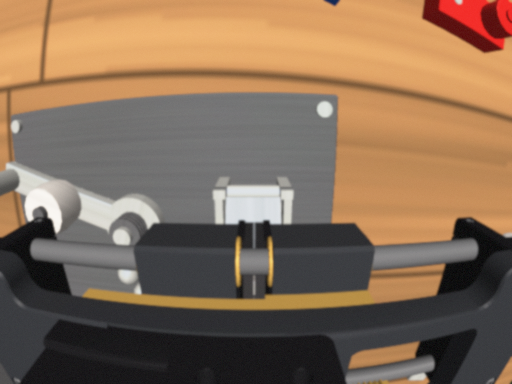

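Call:
play_rows:
  plan:
    - [[0, 0, 0.6, 0, 0, 0], [0.5, 0, 1, 0, 0, 0], [1, 0, 1, 0, 0, 0], [1.5, 0, 1, 0, 0, 0], [1.8, 0, 1, 0, 0, 0]]

```text
time_s: 18.62
tcp_pos: [0.5555, 0.0241, 0.0293]
ee_rot: [[0.001, -0.056, 0.998], [0.0, 0.998, 0.056], [-1.0, 0.0, 0.001]]
wrist_force: [1.0, 0.1, 2.3]
gripper_width: -0.002
```

Call:
play_rows:
  plan:
    - [[0.2, 0, 0, 0, 0, 0], [0.4, 0, 0, 0, 0, 0], [0.4, 0, 0, 0, 0, 0]]

```text
time_s: 19.0
tcp_pos: [0.5547, 0.0239, 0.0253]
ee_rot: [[-0.0, -0.056, 0.998], [-0.0, 0.998, 0.056], [-1.0, -0.0, -0.0]]
wrist_force: [0.9, 0.5, 1.7]
gripper_width: 0.01
```

Run:
```python
from h import *
rows([.555,.0235,.024],Rdown(93.2))
im,d=r.capture("scene"); crop(im,200,140,320,240,6,"s17.png")
```

```text
now [0.5547 0.0239 0.0253] yawy 93.21 shift [ 0.13 -0.05  0.03] turn [ 0. -0.  0.] F [0.9 0.5 1.7] t 19.0 w 0.01
```

View pics/s17.png

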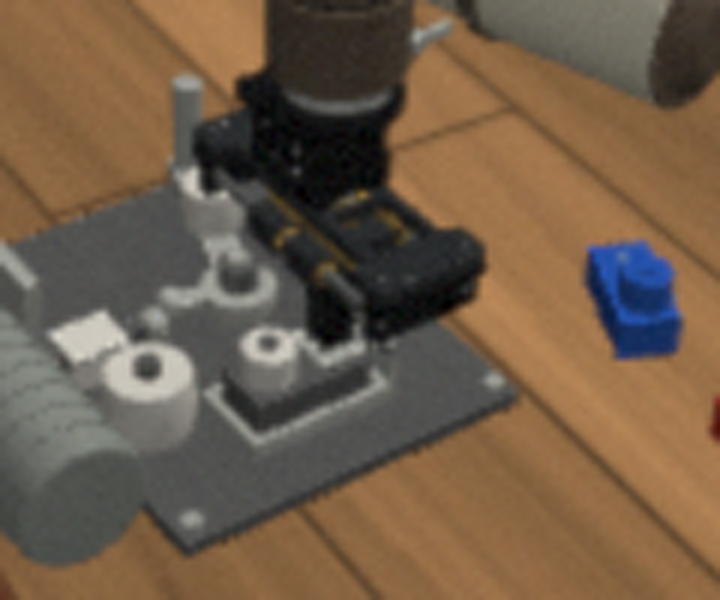

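Call:
play_rows:
  plan:
    - [[0.15, 0, 0, 0, 0, 0], [0.3, 0, 0, 0, 0, 0], [0.3, 0, 0, 0, 0, 0]]

```text
time_s: 19.42
tcp_pos: [0.5549, 0.0239, 0.0228]
ee_rot: [[-0.0, -0.056, 0.998], [-0.0, 0.998, 0.056], [-1.0, -0.0, -0.0]]
wrist_force: [-1.1, 0.5, 4.1]
gripper_width: 0.009
```

Call:
play_rows:
  plan:
    - [[0.15, 0, 0, 0, 0, 0], [0.3, 0, 0, 0, 0, 0], [0.3, 0, 0, 0, 0, 0]]

```text
time_s: 19.8
tcp_pos: [0.555, 0.0239, 0.0225]
ee_rot: [[0.001, -0.057, 0.998], [-0.001, 0.998, 0.057], [-1.0, -0.001, 0.001]]
wrist_force: [-6.5, 1.7, 19.3]
gripper_width: 0.005
```

A firm stop at 19 N: the flap appears shut. I'll lift and check.

Call:
play_rows:
  plan:
    - [[-2, 0, 0, 0, 0, 0], [-6, 0, 0, 0, 0, 0], [-10, 0, 0, 0, 0, 0], [-13, 0, 0, 0, 0, 0], [-13, 0, 0, 0, 0, 0]]

```text
time_s: 20.42
tcp_pos: [0.556, 0.0243, 0.1516]
ee_rot: [[0.004, -0.056, 0.998], [0.001, 0.998, 0.056], [-1.0, 0.001, 0.004]]
wrist_force: [0.6, 1.2, -0.1]
gripper_width: 0.006
```

Run:
```python
from h import *
rows([.555,.0235,.024],Rdown(93.2))
C=cal("wrist"); im,d=r.capture("wrist"); cv2.imwrite("pics/w18.png",im); crop(im,190,100,320,230,6,"w18d.png")
np.save("w18.npy",d)
import pickle; pickle.dump(C,open("w18.pkl","wb"))
im,d=r.capture("scene"); crop(im,200,140,320,240,6,"s18.png")
```

```text
now [0.556  0.0243 0.1516] yawy 93.21 shift [12.75 -0.09 -0.16] turn [ 0.    0.03 -0.01] F [ 0.6  1.2 -0.1] t 20.43 w 0.006
```

View pics/w18.png

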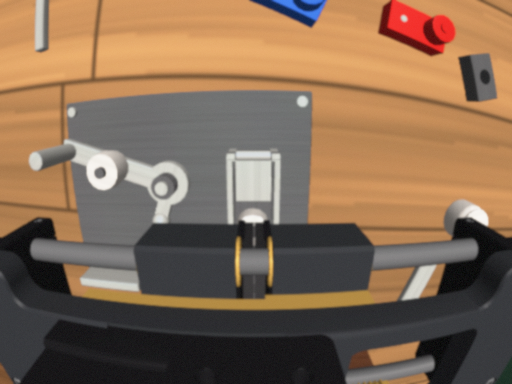

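View pics/s18.png

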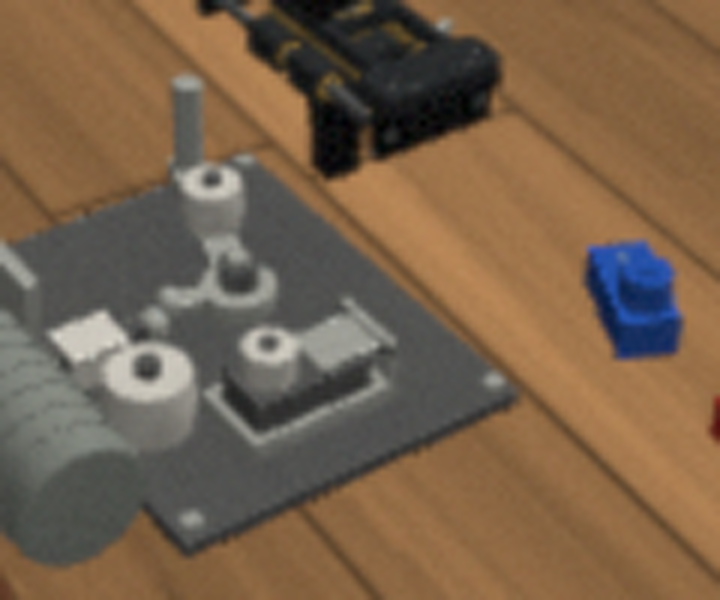

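Run:
```python
from h import *
import pickle
C=pickle.load(open("w18.pkl","rb")); d=np.load("w18.npy")
for u,v in[(240,165),(254,165),(265,165),(254,175),(254,185),(254,195),(240,197),(265,197),(248,205)]:
    o,dd=ray("wrist",u,v,C); print((u,v),(o+dd*d[v,u]).round(4))
rows([.457,-.203,.14],Rdown(93.2))
```

```text
(240, 165) [0.535  0.01   0.0501]
(254, 165) [0.5343 0.0239 0.0495]
(265, 165) [0.5338 0.0348 0.049 ]
(254, 175) [0.5445 0.0245 0.0495]
(254, 185) [0.555  0.0251 0.0485]
(254, 195) [0.5653 0.0256 0.0494]
(240, 197) [0.5685 0.0115 0.0485]
(265, 197) [0.5667 0.037  0.0497]
(248, 205) [0.5786 0.0201 0.0422]
now [0.5539 0.0239 0.1485] yawy 93.18 shift [  0.86 -22.12 -10.94] turn [-0.   -0.01 -0.  ] F [-0.2 -0.1 -0.6] t 20.52 w 0.008
```

The flap is level, at z 0.049 over its whole length, so it is shut. Now I move to the robot side of the tensioner post.

Call:
play_rows:
  plan:
    - [[0, -3, -2, 0, 0, 0], [0, -8, -5, 0, 0, 0], [0, -13, -8, 0, 0, 0], [0, -18, -11, 0, 0, 0], [0, -22, -11, 0, 0, 0]]

```text
time_s: 21.15
tcp_pos: [0.454, -0.2031, 0.1479]
ee_rot: [[-0.004, -0.055, 0.998], [0.001, 0.999, 0.055], [-1.0, 0.001, -0.004]]
wrist_force: [1.9, -0.1, -0.0]
gripper_width: 0.004
```

Call:
play_rows:
  plan:
    - [[2, 0, 0, 0, 0, 0], [6, 0, 0, 0, 0, 0], [10, 0, 0, 0, 0, 0], [11.8, 0, 0, 0, 0, 0], [11.8, 0, 0, 0, 0, 0]]

```text
time_s: 21.78
tcp_pos: [0.4548, -0.2016, 0.0287]
ee_rot: [[-0.007, -0.056, 0.998], [0.001, 0.998, 0.056], [-1.0, 0.001, -0.007]]
wrist_force: [-0.2, 0.3, -0.3]
gripper_width: 0.007
```

Run:
```python
from h import *
rows([.569,-.202,.03],Rdown(93.2))
im,d=r.capture("scene"); crop(im,190,120,310,220,6,"s19.png")
im,d=r.capture("wrist"); cv2.imwrite("pics/w19.png",im)
```

```text
now [ 0.4548 -0.2016  0.0287] yawy 93.18 shift [-0.21 -0.68 11.4 ] turn [-0.   -0.04 -0.01] F [-0.2  0.3 -0.3] t 21.77 w 0.007
```

View pics/s19.png

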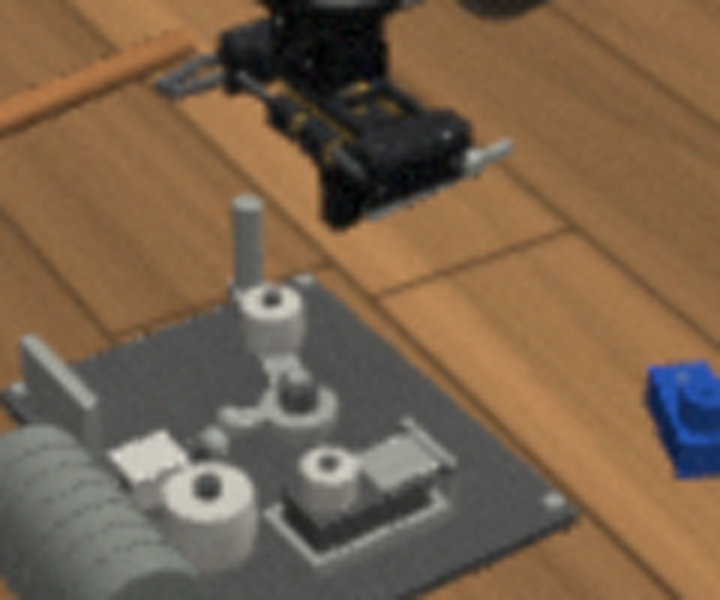

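View pics/w19.png

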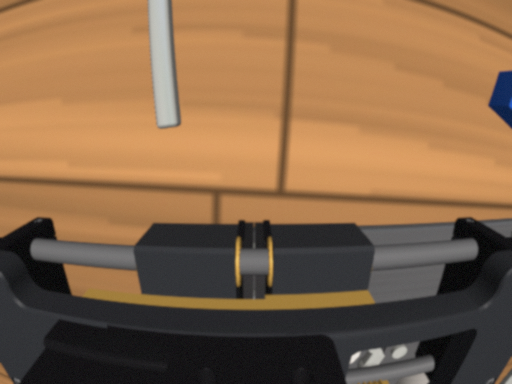

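Call:
play_rows:
  plan:
    - [[0, -0.1, 1.5, 0, 0, 0], [0, -0.2, 3, 0, 0, 0], [0, -0.3, 4.5, 0, 0, 0], [0, -0.35, 5.5, 0, 0, 0], [0, -0.4, 6.5, 0, 0, 0]]

```text
time_s: 22.5
tcp_pos: [0.5181, -0.2025, 0.0304]
ee_rot: [[-0.011, -0.055, 0.998], [0.001, 0.998, 0.055], [-1.0, 0.001, -0.011]]
wrist_force: [-8.2, -3.4, 2.1]
gripper_width: 0.008
```

Run:
```python
from h import *
rows([.569,-.202,.03],Rdown(93.2))
im,d=r.capture("scene"); crop(im,190,120,310,220,6,"s20.png")
```

```text
now [ 0.5181 -0.2025  0.0304] yawy 93.15 shift [-0.01 -0.23  5.08] turn [-0.01 -0.06 -0.01] F [-8.2 -3.4  2.1] t 22.5 w 0.008
```

View pics/s20.png

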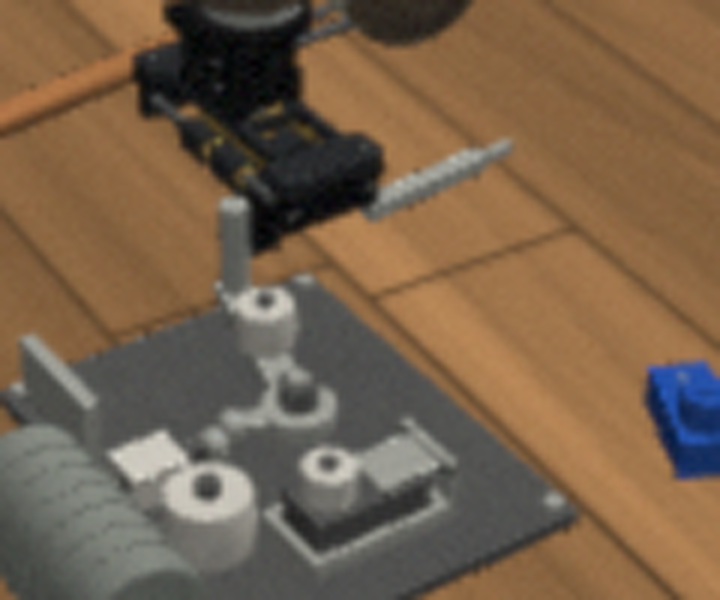

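Call:
play_rows:
  plan:
    - [[0, -0.05, 1, 0, 0, 0], [0, -0.1, 2, 0, 0, 0], [0, -0.15, 3, 0, 0, 0], [0, -0.2, 4, 0, 0, 0], [0, -0.2, 4.8, 0, 0, 0]]

```text
time_s: 23.18
tcp_pos: [0.5622, -0.2021, 0.0289]
ee_rot: [[-0.019, -0.053, 0.998], [0.002, 0.999, 0.053], [-1.0, 0.003, -0.019]]
wrist_force: [-12.3, -2.9, 2.7]
gripper_width: 0.005
```

Call:
play_rows:
  plan:
    - [[0, 0, 0.2, 0, 0, 0], [0, 0, 0.2, 0, 0, 0], [0, 0, 0.2, 0, 0, 0]]

```text
time_s: 23.55
tcp_pos: [0.5648, -0.2019, 0.0289]
ee_rot: [[-0.017, -0.054, 0.998], [0.002, 0.999, 0.054], [-1.0, 0.003, -0.017]]
wrist_force: [-10.2, -3.1, 1.5]
gripper_width: 0.005
```

Run:
```python
from h import *
rows([.569,-.202,.03],Rdown(93.2))
im,d=r.capture("scene"); crop(im,190,120,310,220,6,"s21.png")
im,d=r.capture("top"); crop(im,210,130,340,230,6,"t21.png")
G=np.array([.580,-.063]);R=np.array([[np.cos(.055),-np.sin(.055)],[np.sin(.055),np.cos(.055)]])
for q in(.3,.4,.5,.6):
    w=G+R@(np.array([-.02,-.01])+.13*np.array([np.sin(q-.32),-np.cos(q-.32)]))
    print(q,w.round(4),"scene crop",((proj("scene",[*w,.1])-[190,120])*6).round(),"top crop",((proj("top",[*w,.1])-[210,130])*6).round())
print(r.sense()["wrist_force"])
```

```text
now [ 0.5648 -0.2019  0.0289] yawy 93.07 shift [-0.11 -0.03  0.42] turn [-0.01 -0.1  -0.01] F [-10.2  -3.1   1.5] t 23.55 w 0.005
0.3 [ 0.5651 -0.204 ] scene crop [186. 205.] top crop [628. 313.]
0.4 [ 0.5781 -0.2029] scene crop [169. 211.] top crop [626. 288.]
0.5 [ 0.5908 -0.2005] scene crop [153. 219.] top crop [621. 264.]
0.6 [ 0.6033 -0.1969] scene crop [138. 227.] top crop [614. 240.]
[-11.10270431  -4.58099737   0.80336058]
```

View pics/s21.png

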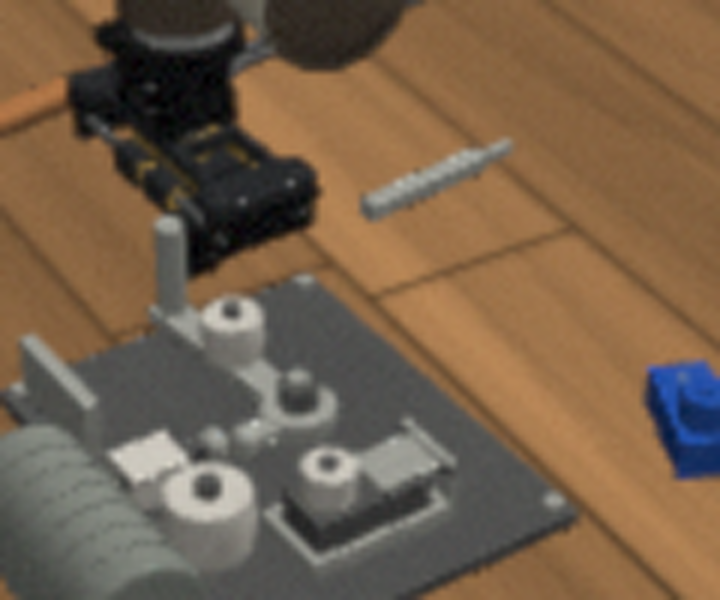

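View pics/t21.png

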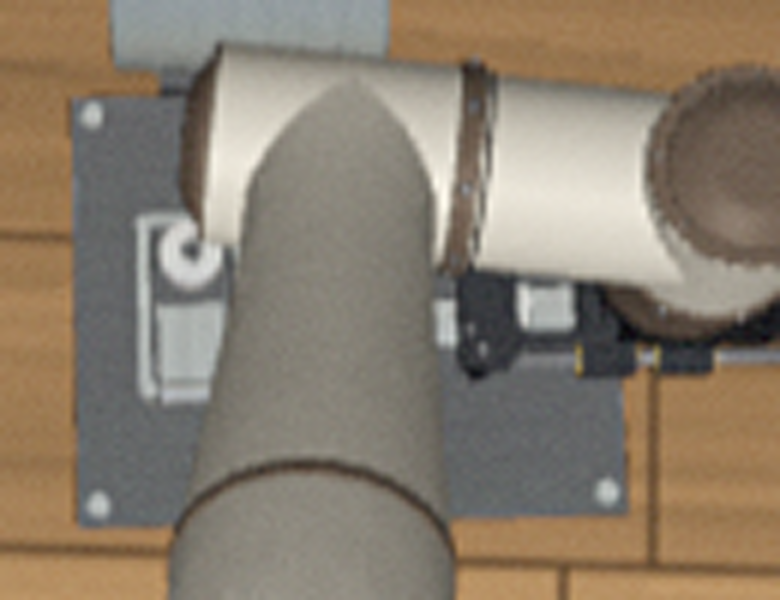

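Call:
play_rows:
  plan:
    - [[0, 0, 0.5, 0, 0, 0], [0, 0, 1, 0, 0, 0], [0, 0.05, 1.3, 0, 0, 0], [0, 0.05, 1.3, 0, 0, 0], [0, 0.05, 1.3, 0, 0, 0]]

```text
time_s: 24.28
tcp_pos: [0.5765, -0.2002, 0.0289]
ee_rot: [[-0.02, -0.054, 0.998], [0.002, 0.999, 0.054], [-1.0, 0.003, -0.019]]
wrist_force: [-14.4, -1.7, 3.0]
gripper_width: 0.002
```

Run:
```python
from h import *
rows([.569,-.202,.03],Rdown(93.2))
im,d=r.capture("scene"); cv2.imwrite("pics/s22full.png",im); crop(im,190,120,310,220,6,"s22.png")
G=np.array([.580,-.063]);R=np.array([[np.cos(.055),-np.sin(.055)],[np.sin(.055),np.cos(.055)]])
for q in(0,.4,.45,.5,.55,.6):
    w=G+R@(np.array([-.02,-.01])+.13*np.array([np.sin(q-.32),-np.cos(q-.32)]))
    w2=G+R@(np.array([-.02,-.01])+.066*np.array([np.sin(q-.32),-np.cos(q-.32)]))
    print(q,w.round(4),"post",((proj("scene",[*w,.1])-[190,120])*6).round(),"axle",((proj("scene",[*w2,.070])-[190,120])*6).round())
s=r.sense();print(s["wrist_force"],s["joint_velocities"].round(2))
```

```text
now [ 0.5765 -0.2002  0.0289] yawy 93.07 shift [-0.1  -0.14 -0.76] turn [-0.01 -0.11 -0.02] F [-14.4  -1.7   3. ] t 24.27 w 0.002
0 [ 0.5265 -0.1995] post [242. 191.] axle [267. 284.]
0.4 [ 0.5781 -0.2029] post [169. 211.] axle [230. 295.]
0.45 [ 0.5845 -0.2019] post [161. 215.] axle [225. 297.]
0.5 [ 0.5908 -0.2005] post [153. 219.] axle [222. 299.]
0.55 [ 0.5971 -0.1988] post [146. 223.] axle [218. 301.]
0.6 [ 0.6033 -0.1969] post [138. 227.] axle [214. 304.]
[-14.14401364  -2.08918751   2.98730352] [-0.04 -0.1  -0.09  0.05 -0.06 -0.02]
```

View pics/s22.png

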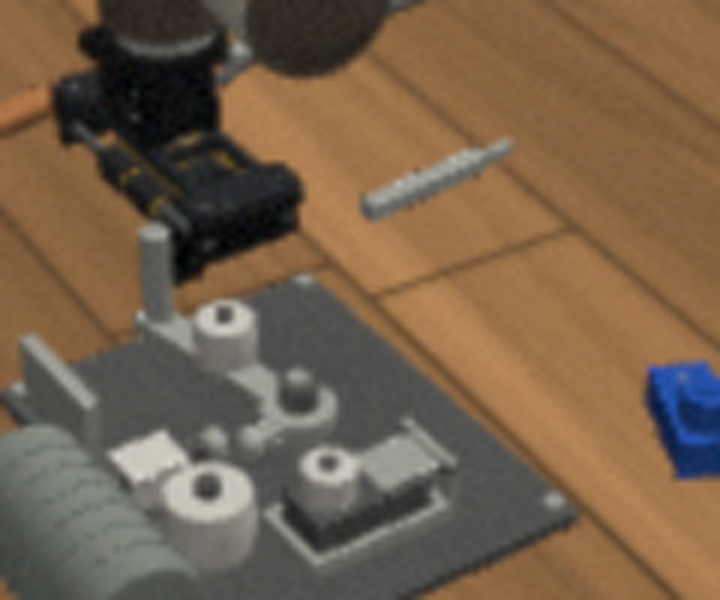

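Call:
play_rows:
  plan:
    - [[0, 0, 0, 0, 0, 0], [0, 0, 0, 0, 0, 0], [0, 0, 0, 0, 0, 0]]

```text
time_s: 24.7
tcp_pos: [0.5764, -0.2002, 0.0289]
ee_rot: [[-0.02, -0.054, 0.998], [0.002, 0.999, 0.054], [-1.0, 0.003, -0.02]]
wrist_force: [-14.1, -1.5, 3.4]
gripper_width: 0.001
```

Run:
```python
from h import *
s=r.sense(); print(s["time_s"],s["tcp_pos"].round(4),s["wrist_force"].round(1),s["joint_velocities"].round(2))
r.finish_job()
```

```text
24.7 [ 0.5764 -0.2002  0.0289] [-14.1  -1.5   3.4] [-0.   -0.04 -0.03 -0.02  0.16  0.1 ]
the job is handed in; nothing more can be done
```

The job is done and handed in at 24.7 s: the idler block is in its pocket, the keeper is shut, and the shut fingers are still holding the tensioner past its click. The hand-in reported no verdict, so the results below come from my own checks.

- **Idler block:** it sits in the pocket with the roller away from the hinge. Its top measured 42 mm over the bench, which is exactly the seated height. I last measured this before shutting the flap; the later scene views show it unchanged.
- **Keeper:** I swung the flap over and pressed until it met a firm stop at 19 N. Its top then measured level at 48.5–50 mm along its whole length.
- **Tensioner:** at hand-in the push was about 14 N and the arm was still. The angle estimated from the post's position in the scene image is about 0.51 rad, against the 0.38 rad needed.
- **Bystanders:** I touched none of them on purpose. I did not measure their positions at the end.

**Checks that failed or disagreed:**
- **Missed grasps:** the first grasp failed because I lifted before the slow fingers had closed. The second closed above the block. Depth and the scene view showed the real fingertips about 25 mm short of the reported TCP, and allowing for that made the third grasp work.
- **Cameras:** the wrist and top cameras differed by about 4 mm in y. I lined up the block and pocket within the wrist view alone.

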